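# Load the work block through the sprung flaps of the bench holder

## Task

Stand the wooden block, copper plaque up, on the holder's steel deck and push it lengthwise between the guides, through the pair of sprung one-way flaps, until it presses firmly against the rubber buffers at the back: a push of about 15 to 20 N, kept up for a moment, and never more than 25 N. Then let go, so that both flaps are shut behind the block and it stays standing inside, held by them. Do not disturb the pot, the hammer or the tray of punches.

Things in the scene. Friction and masses are not known exactly. Their poses are not given: they have to be found in the camera images.
- block: Wooden work block with a copper plaque on top: 66 mm long (its x) x 50 mm wide (its y) x 45 mm high, about 0.2 kg. Origin: centre of its underside, z up. It is the same both ways round (a half turn about z makes no difference). It starts standing on the bench, left or right of the holder.
- holder: Steel bench holder, fixed, but its place and yaw vary. +x: push direction, away from the robot; +y left; z up. Origin: at bench height on the centre line, under the middle of the flaps' possible range. Deck plate 320 mm long (x -155 to 165), 140 mm wide, top 10 mm above the bench. Splayed lead-in, straight guides, two flaps, then spring plate and buffers follow along +x.
- apron (a point): Centre of the bare part of the deck before the lead-in, on its surface: x = -115 mm, z = 10 mm in the holder's frame (axes as the holder's).
- guides (a point): Point midway between the starts of the straight guides, at their top: x = -50, z = 34 mm in the holder's frame. Guides 54 mm apart, x = -50 to -16; the lead-in widens to about 83 mm at x = -90; more guides 63 mm apart at x = 38 to 144. All are 24 mm high; what stays 36 mm above the bench clears guides and flaps.
- flap_range (a point): x = 0, z = 10 mm in the holder's frame. Flaps and all behind them sit on a carriage clamped along the deck, where is NOT measured: hinge line at x = -14 to +14 mm. Flaps: two brass leaves hinged left and right, each 20 mm long (22 mm gap), 4 mm thick, top 23 mm above the deck. They snap shut once the block's rear is 20 mm past the hinge line.
- back (a point): x = 90, z = 10 mm in the holder's frame. Behind the hinge line: a spring plate meets the block's front at 60 mm (2.4 N, rising to 3.6 N); two rubber buffers meet it at 90 mm (6 N per mm more, solid 12 mm on); end wall at 126 to 138, 59 mm above the bench. Friction adds about 1 N, more if the pusher bears down. Let go, the block is sprung back against the shut flaps, rear 2 mm past the hinge line.
- flap_left (a joint): angle of the left (+y) flap, rad: 0 shut (straight across the passage), grows to 1.5 as it swings in along +x, when the block pushes it. A spring closes it; both flaps together resist the block with about 1 to 4 N. At 0 it stands against a stop and does not swing back towards the robot.
- flap_right (a joint): angle of the right (-y) flap, rad, likewise: 0 shut, 1.5 swung in along +x.
- pot: Bystander: small lidded iron pot, 76 mm across, 55 mm high, on the opposite side of the holder from the block. Origin: centre of its underside. Leave it alone.
- hammer: Bystander: chasing hammer, 270 mm long, lying on the bench at the far right. Origin: near its middle, underneath. Leave it alone.
- punch_tray: Bystander: wooden tray of steel punches, 150 x 120 x 30 mm, at the far left. Origin: centre of its underside. Leave it alone.
Mind the look-alikes: they are no part of the job. There is more than one size of the block; the one meant has the size given above.

How it is judged:
By the outcome, as a careful person would: the job done as asked, in the order asked, and still so for the second after the job is handed in, with the robot touching nothing.
It also fails if it takes over 72 s, if anything falls off the work surface, if the arm or the gripper's body presses on something with over 40 N, if the wrist force passes 120 N, or if a joint passes its speed limit or range.

## Robot

A 6-joint arm with a two-finger parallel gripper is mounted at the origin on the work surface. World frame = base frame: x ahead of the robot, y to its left, z up, the work surface at z = 0. Lengths are in m, angles in degrees, forces in N, time in s.
With the tool pointing down it reaches from about 0.25 to 0.725 m from the base axis. Payload 9.7 kg.
Tool frame: the origin (TCP) lies midway between the tips of the shut fingers; the grasp point (between the pads) lies 19 mm behind it; z points along the fingers, y is the direction in which the jaws open and shut (so a half turn about z gives the same grasp; the last joint's range is limited). The gripper opens to 85 mm and grips with 20 to 120 N. Pads are 22 mm wide; open, the fingers measure 114 mm over their backs; the gripper's body (76 mm by 85 mm) begins 54 mm behind the grasp point. The pads swing forward as they close: fully open they stand 13 mm farther back than shut.
Start: joints at [68.182, 4.979, 10.078, 95.1, 0, 90], TCP at [0.204, 0.511, 0.192] pointing down, gripper open.
Joint ranges: [-179.16, 179.16], [-48.56, 103.87], [-65.8, 70.77], [-126.05, 130.52], [-82.76, 87.17], [-180, 180]. Speed limits (degrees/s): [127.2, 127.2, 147.25, 180, 180, 180].

## Interface

Orientations are given as [roll, pitch, yaw] about the fixed x, y, z axes, in that order (R = Rz(yaw) Ry(pitch) Rx(roll)).
In Python, from workcell import get_obs, camera, get_calibration, job_done gives the robot as it stands.
- The arm moves only by the tool play_rows, never from a script. Its argument "commands" is text: rows parted by semicolons, each of 5 numbers parted by spaces: the opening, from 0 (shut) to 1 (fully open), then the shift along the world's x, y, z in mm, then the turn about the world's z in degrees. A call has 1 to 10 rows; each row is the pose to reach, as a shift and turn from the pose commanded when the call began; what a row does not reach only later rows make up. A row lasts 1/12 s, in which the tool goes at most 41.7 mm and 7.16 degrees, less where a joint would pass 70% of its speed; a pose out of reach is approached as far as the arm can. A call with a gripper value outside its range is refused whole. The fingers move at their own pace and stop on an object; "force" is the grip in N (left out, the last holds). Time passes only in rows, so rows that repeat a pose let the fingers close. It gives the time, the measured TCP pose, the force and the opening at its end, in the units of the state.
- get_obs(): the state, without advancing time (a new reading comes with each control period).
- camera(name): name is "scene" or "side" or "wrist"; returns the picture (420x560x3 uint8, red, green, blue); there is no depth.
- get_calibration(name): a dict with "fx", "fy", "cx", "cy" (pixels), "eye" and "attitude" of the camera in the world; the wrist camera has in their place "mount" (4x4, takes a point from camera to tool coordinates, whose origin is the TCP and whose axes are the flange's). Camera axes: x right, y down, z forward; pixel columns grow to the right and rows downward; lengths in m; the calibration is good to about 2 mm. A picture is of the moment at which its call begins: read the wrist's pose just before it. get_calibration takes no time and is no camera call.
- job_done(): hands the job in, once; it reports no verdict.
The state is a dict: "time": time; "q": joint angles; "qd": joint speeds; "joint_efforts": joint torques, N m; "ee_pos": TCP position; "tcp_rot": TCP orientation; "wrist_force": force on the tool from outside, world axes, zero at the start; "torque": the same for the moment, N m; "opening": finger opening in m.
Only numpy, scipy, OpenCV 4.12 (cv2) and the standard library are available. Lean on these libraries where they do the work, as an engineer would, in place of code of your own. Each camera call takes 0.05 s, during which the arm holds its last target.

## Working session

There is one attempt and no reset: what is moved stays moved. The work goes in short steps, Python scripts to look and compute and a tool call to move; the robot and the scene stay as the last step left them, time stands still between calls to the robot, and variables do not carry over. Pictures are saved under pics/ and viewed, and the job is handed in when it is done.

Besides the shell and the picture viewer there is one more tool, called after "Call:" as name(argument=value, ...) on one line, values as JSON. play_rows: Moves the arm, as the interface text tells. Its arguments: {"type":"object","properties":{"commands":{"type":"string"},"force":{"type":"number"}},"required":["commands"]}

```bash
mkdir -p pics; ls; python3 - <<'E'
from workcell import get_obs, camera, get_calibration
import cv2
print(get_obs())
for n in ("scene","side","wrist"):
    print(n,get_calibration(n))
    cv2.imwrite(f"pics/{n}0.png",camera(n)[:,:,::-1])
E
```

```text
pics
{'time': 0.0, 'q': array([6.81809812e+01, 5.00990519e+00, 1.00325005e+01, 9.50983364e+01,
       6.93993532e-04, 9.00011319e+01]), 'qd': array([-0.01319289, -0.01961857,  0.03831774, -0.02028206,  0.04903023,
       -0.0891602 ]), 'joint_efforts': array([-9.34901109e-04, -5.20388210e+01,  4.64804220e+01,  1.62049709e-02,
       -6.72102647e-05, -1.05508511e-05]), 'ee_pos': array([0.20431228, 0.51033636, 0.19177706]), 'tcp_rot': array([-1.79924259e+02, -6.92496686e-04,  1.58179848e+02]), 'wrist_force': array([-0.00484418, -0.05821482, -0.09235822]), 'torque': array([ 0.00211917, -0.01967449, -0.01092724]), 'opening': 0.08550119671908307}
scene {'fx': 412.1738883261006, 'fy': 412.1738883261006, 'cx': 274.5627754066998, 'cy': 210.56352255196703, 'eye': array([ 1.02601738, -0.41409869,  0.74150593]), 'attitude': array([-138.16009782,   -1.07789302,   50.4186335 ])}
side {'fx': 440.64788076390647, 'fy': 440.64788076390647, 'cx': 276.94152158230514, 'cy': 207.58644425192546, 'eye': array([ 0.51515364, -0.78810527,  0.73024019]), 'attitude': array([-130.61267708,    0.81731455,   -3.33670455])}
wrist {'fx': 356.1479550133874, 'fy': 356.1479550133874, 'cx': 279.2308422434628, 'cy': 209.16582409144516, 'mount': array([[ 9.52354556e-05, -9.59916256e-01, -2.80286947e-01,
         7.16484087e-02],
       [ 9.99999932e-01,  1.91056108e-04, -3.14543420e-04,
        -6.97063442e-04],
       [ 3.55485875e-04, -2.80286899e-01,  9.59916209e-01,
        -1.81048455e-01],
       [ 0.00000000e+00,  0.00000000e+00,  0.00000000e+00,
         1.00000000e+00]])}
```

View pics/scene0.png

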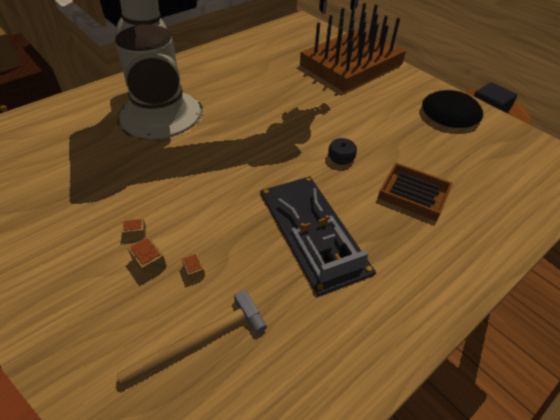

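View pics/side0.png

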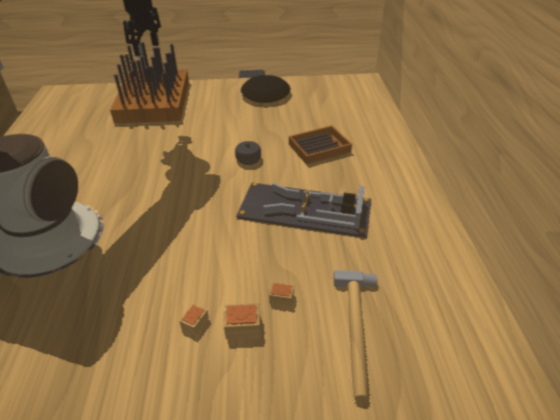

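View pics/wrist0.png

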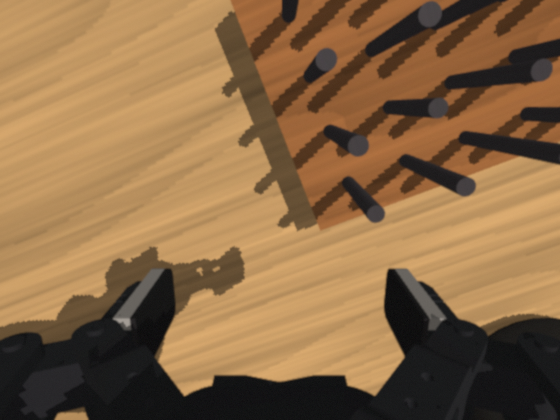

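The scene camera shows the holder with its deck around (315,235). Three blocks lie to the right of it; the largest is at (147,255) in scene and (242,320) in side. The pot is at (342,150). I'll enlarge these areas to measure them.

```bash
cat > h.py <<'E'
import numpy as np, cv2
from scipy.spatial.transform import Rotation as R
from workcell import get_obs, camera, get_calibration
def cam(n,obs=None):
    c=get_calibration(n)
    if n=="wrist":
        o=obs or get_obs(); T=np.eye(4)
        T[:3,:3]=R.from_euler('xyz',o["tcp_rot"],degrees=True).as_matrix(); T[:3,3]=o["ee_pos"]
        M=T@c["mount"]; return c,M[:3,:3],M[:3,3]
    return c,R.from_euler('xyz',c["attitude"],degrees=True).as_matrix(),np.array(c["eye"])
def ray(n,u,v,z,obs=None):
    c,Rm,e=cam(n,obs); d=Rm@np.array([(u-c["cx"])/c["fx"],(v-c["cy"])/c["fy"],1]); return e+d*(z-e[2])/d[2]
def proj(n,p,obs=None):
    c,Rm,e=cam(n,obs); q=(np.atleast_2d(p)-e)@Rm; return np.c_[c["cx"]+c["fx"]*q[:,0]/q[:,2],c["cy"]+c["fy"]*q[:,1]/q[:,2]]
def crop(src,dst,x0,y0,x1,y1,s):
    im=cv2.imread(src)[y0:y1,x0:x1]; im=cv2.resize(im,None,fx=s,fy=s,interpolation=cv2.INTER_CUBIC)
    im=cv2.convertScaleAbs(im,alpha=1.6,beta=10)
    for u in range((x0+9)//10*10,x1,10):
        k=(u%50==0); cv2.line(im,((u-x0)*s,0),((u-x0)*s,12 if k else 5),(0,255,255),1)
        if k: cv2.putText(im,str(u),((u-x0)*s+2,22),0,.4,(0,255,255),1)
    for v in range((y0+9)//10*10,y1,10):
        k=(v%50==0); cv2.line(im,(0,(v-y0)*s),(12 if k else 5,(v-y0)*s),(0,255,255),1)
        if k: cv2.putText(im,str(v),(14,(v-y0)*s+4),0,.4,(0,255,255),1)
    cv2.imwrite(dst,im)
E
python3 - <<'E'
from h import *
crop("pics/scene0.png","pics/s_hold.png",250,165,385,300,4)
crop("pics/scene0.png","pics/s_blk.png",110,205,220,295,7)
crop("pics/side0.png","pics/d_blk.png",170,275,300,350,6)
crop("pics/side0.png","pics/d_hold.png",230,170,380,240,5)
E
```

```text
(no output)
```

View pics/s_hold.png

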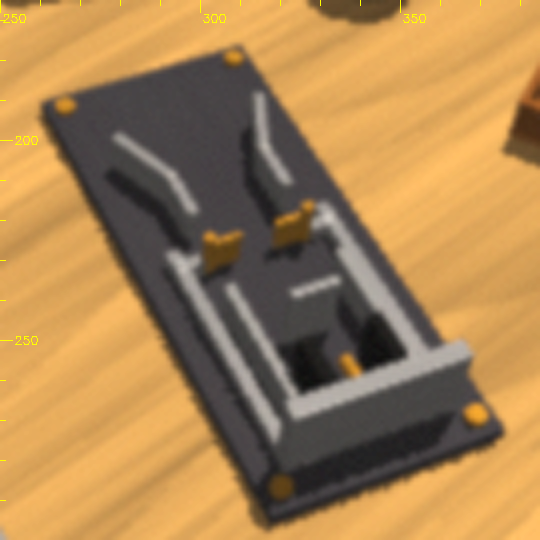

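View pics/s_blk.png

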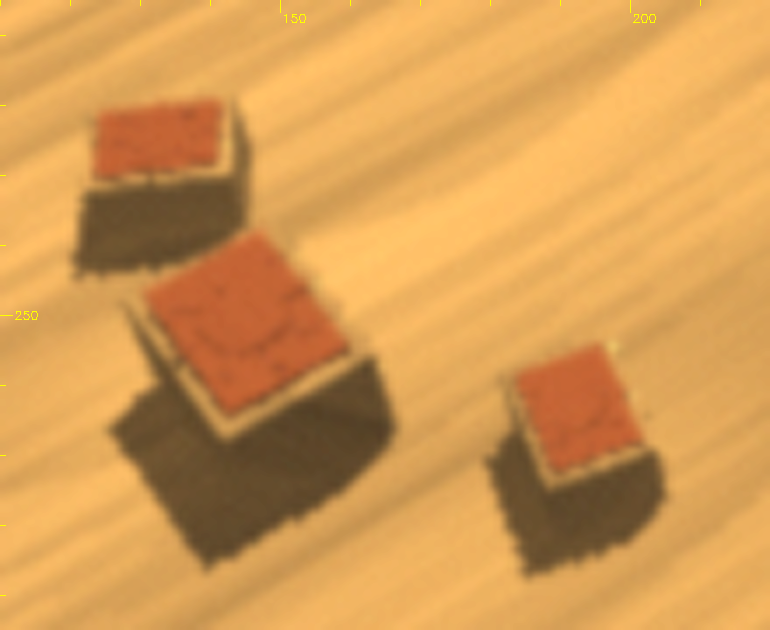

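View pics/d_blk.png

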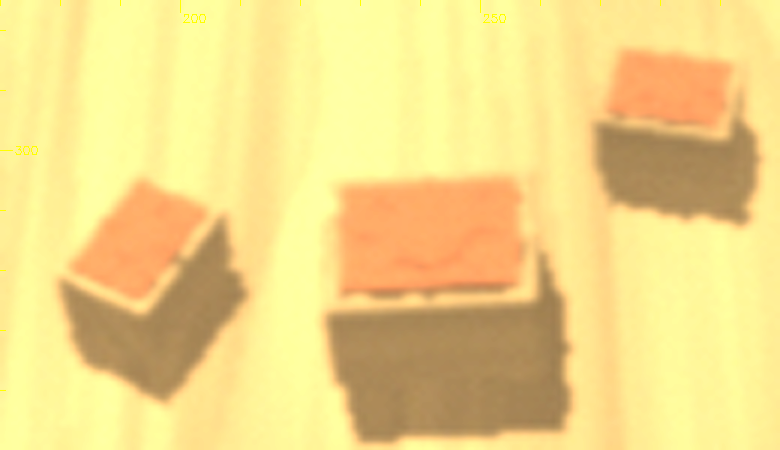

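View pics/d_hold.png

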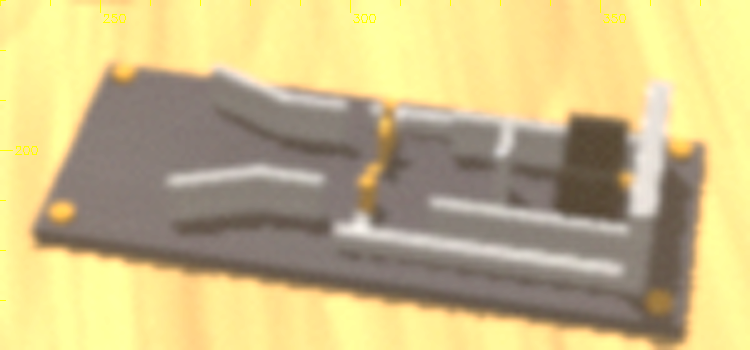

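```bash
python3 - <<'E'
from h import *
np.set_printoptions(precision=4,suppress=True)
def rect(n,px,z):
    P=np.array([ray(n,u,v,z)[:2] for u,v in px]); print(n,P.tolist() and P.round(4).tolist(),"c",P.mean(0),"sides",np.linalg.norm(np.roll(P,-1,0)-P,axis=1),"dirs",[round(float(np.degrees(np.arctan2(*(np.roll(P,-1,0)-P)[i][::-1]))),1) for i in range(4)])
print("deck");rect("scene",[(260.7,191.2),(310.5,176.7),(375.7,273.2),(316.7,293.8)],.01)
rect("side",[(237.6,216),(252.4,183.2),(371,199.4),(366.6,236)],.01)
print("block");rect("scene",[(128.3,247.8),(142.6,267.6),(163.1,256.4),(147.4,237)],.045)
rect("side",[(225,327),(259.5,325),(258,304.7),(225.8,305.8)],.045)
print("small")
rect("scene",[(183,259.5),(189,274.5),(203.5,269),(196,254)],.03)
print("pot",ray("scene",342,150,.05),ray("side",248,150,.05))
E
```

```text
deck
scene [[0.4586, 0.0281], [0.4974, 0.161], [0.7997, 0.0676], [0.7572, -0.0635]] c [0.6282 0.0483] sides [0.1384 0.3163 0.1378 0.3123] dirs [73.7, -17.2, -107.9, 162.9]
side [[0.4554, 0.0266], [0.4939, 0.1566], [0.7953, 0.0652], [0.7559, -0.0659]] c [0.6251 0.0456] sides [0.1356 0.315  0.1369 0.3144] dirs [73.5, -16.9, -106.7, 162.9]
block
scene [[0.4438, -0.3108], [0.5068, -0.311], [0.5082, -0.2656], [0.4428, -0.2664]] c [ 0.4754 -0.2885] sides [0.063  0.0455 0.0654 0.0444] dirs [-0.2, 88.2, -179.3, -88.8]
side [[0.4382, -0.3157], [0.501, -0.3157], [0.4995, -0.2703], [0.4383, -0.2686]] c [ 0.4693 -0.2926] sides [0.0628 0.0455 0.0612 0.0471] dirs [-0.0, 92.0, 178.4, -90.1]
small
scene [[0.5298, -0.2342], [0.5692, -0.244], [0.5764, -0.214], [0.5348, -0.2056]] c [ 0.5526 -0.2244] sides [0.0406 0.0309 0.0425 0.029 ] dirs [-14.0, 76.6, 168.6, -99.8]
pot [0.5035 0.2628 0.05  ] [0.4852 0.2581 0.05  ]
```

Call:
play_rows(commands="1 0 0 40 0; 1 15 -40 60 7; 1 30 -80 60 14; 1 42 -120 60 22; 1 54 -160 60 22; 1 67 -200 60 22; 1 80 -240 60 22; 1 94 -280 60 22; 1 107 -320 60 22; 1 120 -360 60 22", force=40)

```text
time: 0.98
ee_pos: [0.3213, 0.158, 0.2525]
tcp_rot: [180.0, 0.0, -179.8]
wrist_force: [0.6, -0.4, -0.4]
opening: 0.0857
```

```bash
python3 - <<'E'
from h import *
o=get_obs(); print(o["q"].round(1),o["ee_pos"])
cv2.imwrite("pics/w1.png",camera("wrist")[:,:,::-1])
E
```

```text
[ 26.2 -18.9  -4.6 104.3  -0.   26. ] [0.321287   0.15797327 0.25247583]
```

View pics/w1.png

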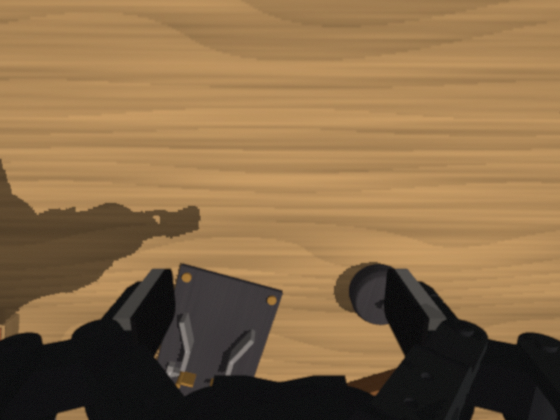

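Call:
play_rows(commands="1 13 -40 0 0; 1 26 -80 0 0; 1 39 -120 0 0; 1 52 -160 0 0; 1 65 -200 0 0; 1 78 -240 0 0; 1 91 -280 0 0; 1 104 -320 0 0; 1 110 -360 0 0; 1 110 -400 0 0")

```text
time: 1.87
ee_pos: [0.4319, -0.2422, 0.2517]
tcp_rot: [180.0, -0.0, -179.8]
wrist_force: [1.5, 0.2, -0.5]
opening: 0.0854
```

```bash
python3 - <<'E'
from h import *
o=get_obs(); print(o["q"].round(1),o["ee_pos"])
cv2.imwrite("pics/w2.png",camera("wrist")[:,:,::-1])
print(proj("wrist",[[.472,-.29,.045]],o))
E
```

```text
[-29.3  -0.7  10.9 101.6   0.  -29.5] [ 0.43185517 -0.24215454  0.25170916]
[[237.30514779 208.1491986 ]]
```

View pics/w2.png

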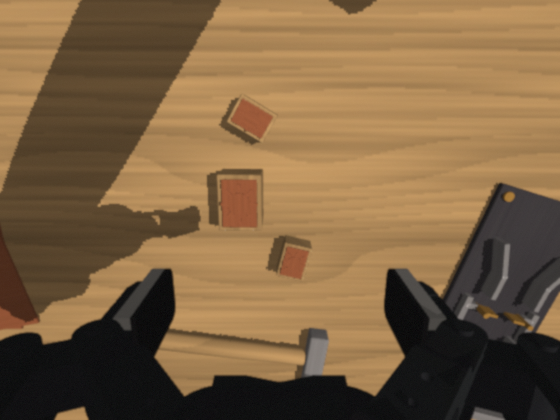

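The wrist view shows the big block at (240,201), two small look-alikes at (251,119) and (294,260), the hammer below them and the holder on the right.

```bash
python3 - <<'E'
from h import *
crop("pics/w2.png","pics/w2c.png",200,155,290,245,7)
E
```

```text
(no output)
```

View pics/w2c.png

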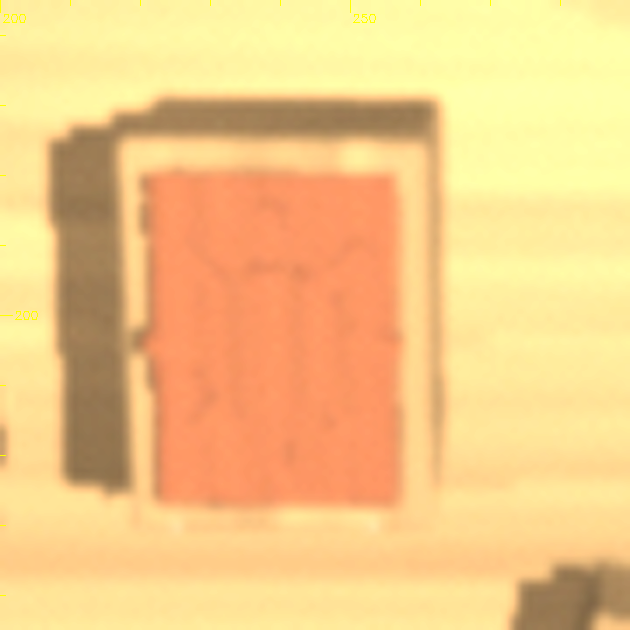

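```bash
python3 - <<'E'
from h import *
o=get_obs()
P=np.array([ray("wrist",200+a/7,155+b/7,.045,o)[:2] for a,b in [(120,136),(430,136),(435,525),(133,525)]])
print(P.round(4),P.mean(0),np.linalg.norm(np.roll(P,-1,0)-P,axis=1))
print(ray("wrist",200+275/7,155+340/7,.046,o))
E
```

```text
[[ 0.4319 -0.3171]
 [ 0.4319 -0.2684]
 [ 0.4966 -0.2684]
 [ 0.4966 -0.3181]] [ 0.46423828 -0.2929867 ] [0.04870775 0.06471016 0.0496324  0.06473192]
[ 0.46482017 -0.29363243  0.046     ]
```

Call:
play_rows(commands="1 20 -30 0 0; 1 34 -51 -40 0; 1 34 -51 -80 1; 1 34 -51 -120 1; 1 34 -51 -150 1; 1 34 -51 -150 1")

```text
time: 2.42
ee_pos: [0.4621, -0.289, 0.0949]
tcp_rot: [179.6, -0.5, -178.8]
wrist_force: [-1.0, 1.3, -1.0]
opening: 0.0855
```

```bash
python3 - <<'E'
from h import *
o=get_obs(); print(o["q"].round(1),o["ee_pos"],o["tcp_rot"])
cv2.imwrite("pics/w3.png",camera("wrist")[:,:,::-1])
E
```

```text
[-32.    4.2  -1.6  84.9   0.  -33.2] [ 0.46212231 -0.28898561  0.09494913] [ 179.64843348   -0.53692165 -178.83544024]
```

View pics/w3.png

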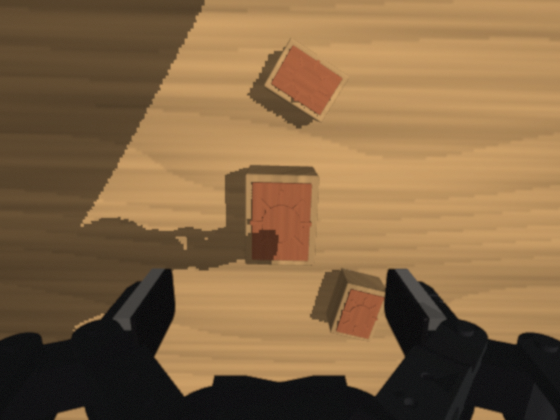

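```bash
python3 - <<'E'
from h import *
o=get_obs(); print(o["time"],o["ee_pos"],o["tcp_rot"])
P=np.array([ray("wrist",a,b,.045,o)[:2] for a,b in [(246,174),(317,176),(317,264),(247,264)]])
print(P.round(4),P.mean(0),np.linalg.norm(np.roll(P,-1,0)-P,axis=1))
cv2.imwrite("pics/w4.png",camera("wrist")[:,:,::-1])
crop("pics/w4.png","pics/w4c.png",220,150,340,290,5)
E
```

```text
2.4667 [ 0.46345208 -0.28970731  0.09937822] [ 179.79319476   -0.31814688 -178.8246121 ]
[[ 0.4359 -0.3129]
 [ 0.4363 -0.2653]
 [ 0.5005 -0.2621]
 [ 0.5015 -0.3125]] [ 0.46858164 -0.28818118] [0.04761557 0.06427773 0.05042983 0.0655638 ]
```

View pics/w4c.png

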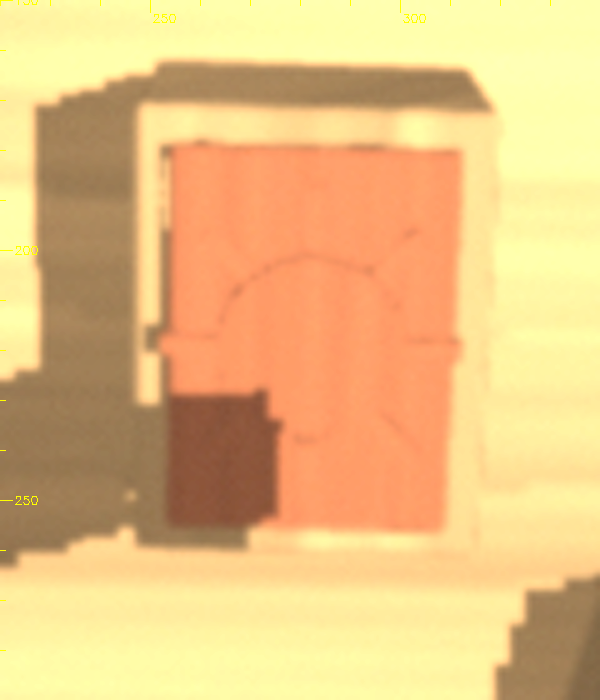

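```bash
python3 - <<'E'
from h import *
o=get_obs(); print(o["time"],o["ee_pos"],o["tcp_rot"])
P=np.array([ray("wrist",220+a/5,150+b/5,.045,o)[:2] for a,b in [(138,102),(490,108),(472,548),(135,548)]])
print(P.round(4),P.mean(0),np.linalg.norm(np.roll(P,-1,0)-P,axis=1))
E
```

```text
2.5167 [ 0.4649375  -0.29058199  0.1026388 ] [ 1.79948877e+02 -8.17313463e-02 -1.78816133e+02]
[[ 0.4358 -0.3131]
 [ 0.4356 -0.2654]
 [ 0.5003 -0.2647]
 [ 0.5013 -0.3138]] [ 0.46826639 -0.28926167] [0.04767818 0.06474558 0.04907466 0.06558417]
```

Call:
play_rows(commands="1 2 3 -25 -1; 1 2 3 -55 -1; 1 2 3 -80 -1; 1 2 3 -86 -1; 1 2 3 -86 -1; 0.3 2 3 -86 -1; 0.3 2 3 -86 -1; 0.3 2 3 -86 -1; 0.3 2 3 -86 -1; 0.3 2 3 -86 -1")

```text
time: 3.35
ee_pos: [0.4679, -0.2883, 0.0174]
tcp_rot: [-180.0, 0.1, -179.8]
wrist_force: [-0.1, -0.2, -0.3]
opening: 0.0263
```

```bash
python3 - <<'E'
from h import *
o=get_obs(); print(o["time"],o["ee_pos"],o["opening"])
a=camera("wrist")[:,:,::-1];b=camera("side")[:,:,::-1]
cv2.imwrite("pics/w5.png",a);cv2.imwrite("pics/d5.png",b)
crop("pics/d5.png","pics/d5c.png",170,220,310,350,5)
E
```

```text
3.35 [ 0.46785867 -0.28830444  0.01744642] 0.026339088460643263
```

View pics/w5.png

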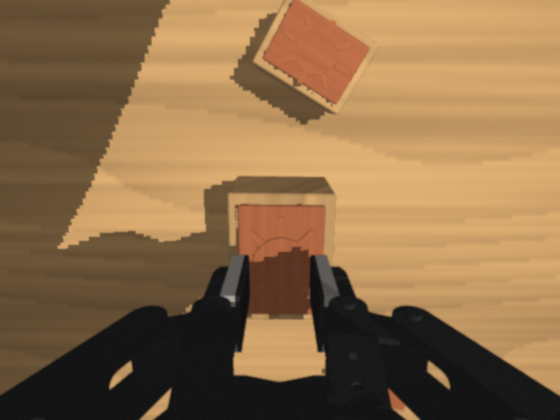

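View pics/d5c.png

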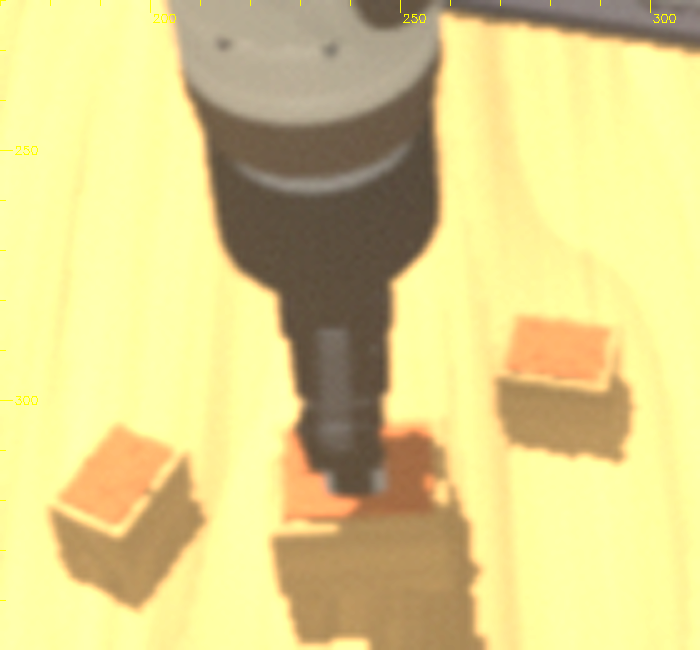

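```bash
python3 - <<'E'
from h import *
o=get_obs()
for z in (.017,.03,.046,.06): print(z,proj("side",[[.468,-.288-.013,z],[.468,-.288-.028,z]]).round(1).tolist(),proj("wrist",[[.468,-.288-.013,z],[.468,-.288+.013,z]],o).round(1).tolist())
print(o["joint_efforts"],o["wrist_force"],o["torque"],o["q"])
E
```

```text
0.017 [[242.4, 328.0], [242.4, 334.9]] [[256.6, 243.5], [304.3, 243.6]]
0.03 [[241.9, 324.0], [241.9, 330.9]] [[255.0, 253.0], [306.0, 253.2]]
0.046 [[241.4, 318.9], [241.3, 325.8]] [[252.8, 266.7], [308.5, 266.9]]
0.06 [[240.8, 314.4], [240.8, 321.3]] [[250.4, 280.9], [311.1, 281.1]]
[ 2.32011647e-03 -5.21742117e+01  4.65349209e+01  8.16353549e-04
 -1.45952222e-04  6.34674529e-05] [ 0.55499074 -0.45520812  0.49567943] [-0.02995651 -0.00339558 -0.00232644] [-3.16405911e+01  5.10321302e+00 -9.22941904e+00  7.56380892e+01
 -7.74985942e-04 -3.18230865e+01]
```

```bash
python3 - <<'E'
from h import *
crop("pics/w5.png","pics/w5c.png",190,170,370,320,4)
cv2.imwrite("pics/s5.png",camera("scene")[:,:,::-1])
crop("pics/s5.png","pics/s5c.png",90,180,220,290,6)
E
```

```text
(no output)
```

View pics/w5c.png

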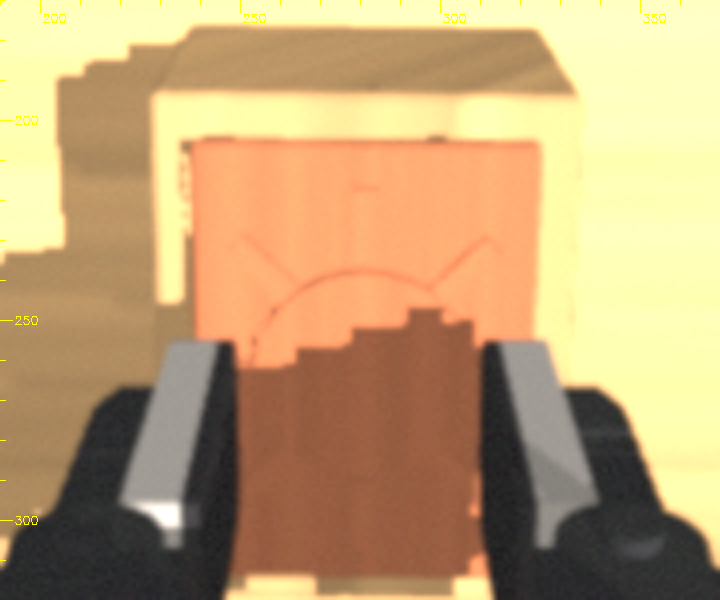

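View pics/s5c.png

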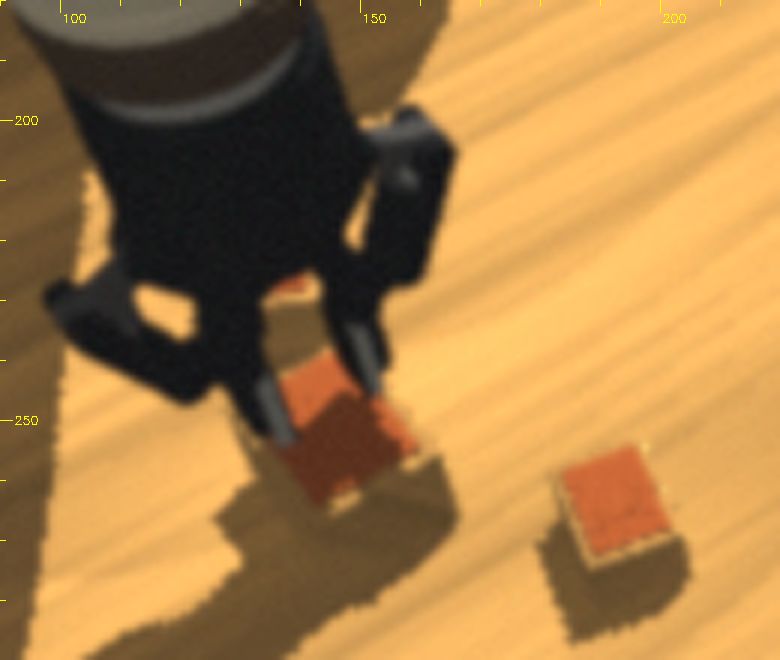

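Call:
play_rows(commands="0.3 0 0 30 0; 0 0 0 60 0; 0 0 0 60 0; 0 0 0 60 0; 0 0 0 60 0; 0 0 0 60 0; 0 0 0 60 0")

```text
time: 4.08
ee_pos: [0.4669, -0.2876, 0.0753]
tcp_rot: [179.9, -0.1, -179.8]
wrist_force: [0.1, 0.3, -0.3]
opening: 0.0001
```

```bash
python3 - <<'E'
from h import *
o=get_obs(); print(o["time"],o["ee_pos"],o["opening"])
for n in ("wrist","side","scene"):
    print(n,proj(n,[o["ee_pos"],o["ee_pos"]+[0,0,.02],o["ee_pos"]+[0,0,.04]],o).round(1).tolist()); cv2.imwrite(f"pics/{n}6.png",camera(n)[:,:,::-1])
crop("pics/side6.png","pics/d6c.png",170,200,310,350,5)
crop("pics/scene6.png","pics/s6c.png",80,160,210,290,5)
E
```

```text
4.0833 [ 0.46685259 -0.28761746  0.07525641] 8.372110472867309e-05
wrist [[280.3, 242.7], [280.4, 257.8], [280.6, 276.5]]
side [[239.7, 303.3], [238.9, 296.4], [238.1, 289.3]]
scene [[140.5, 240.2], [138.2, 234.0], [135.9, 227.6]]
```

View pics/wrist6.png

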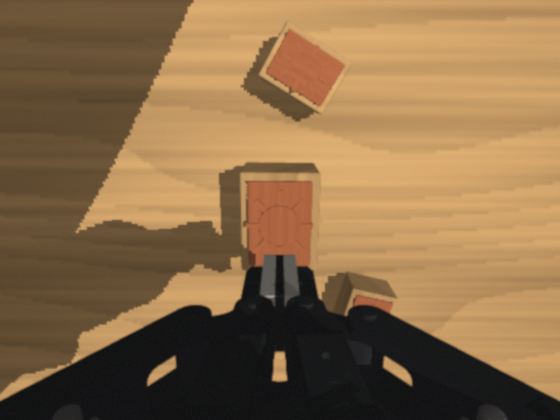

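View pics/d6c.png

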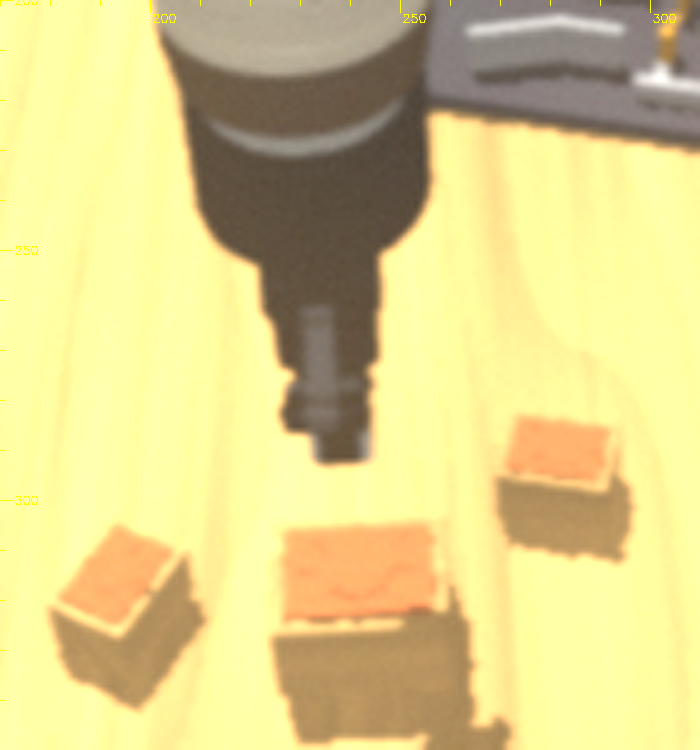

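View pics/s6c.png

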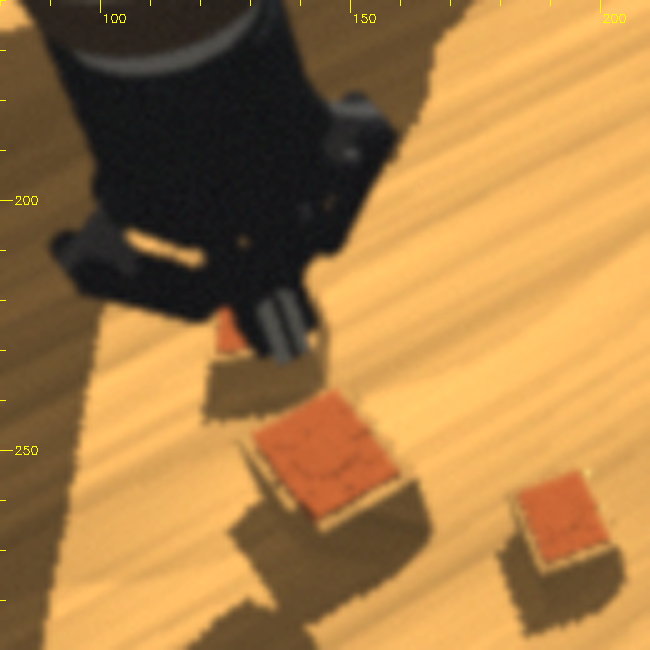

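```bash
python3 - <<'E'
from h import *
o=get_obs()
for k in (.02,.03,.035,.04,.045,.05):
    c=o["ee_pos"]+[0,0,k]
    for n in ("side","scene","wrist"):
        print(k,n,proj(n,[c+[a,b,0] for a in(-.011,.011) for b in (-.008,.008)],o).round(1).tolist())
crop("pics/wrist6.png","pics/w6c.png",220,220,340,340,6)
crop("pics/side6.png","pics/d6d.png",215,255,260,305,12)
crop("pics/scene6.png","pics/s6d.png",115,200,160,245,12)
E
```

```text
0.02 side [[232.8, 300.2], [233.0, 293.0], [245.2, 299.5], [245.1, 292.4]]
0.02 scene [[131.9, 232.6], [139.2, 228.7], [137.0, 239.4], [144.4, 235.4]]
0.02 wrist [[263.9, 236.7], [297.1, 236.8], [264.3, 278.1], [296.3, 278.2]]
0.03 side [[232.4, 296.7], [232.5, 289.5], [244.8, 296.0], [244.8, 288.8]]
0.03 scene [[130.6, 229.4], [138.1, 225.5], [135.9, 236.2], [143.3, 232.2]]
0.03 wrist [[263.0, 244.5], [298.1, 244.6], [263.4, 287.9], [297.3, 288.0]]
0.035 side [[232.1, 294.9], [232.3, 287.7], [244.7, 294.2], [244.6, 287.0]]
0.035 scene [[130.0, 227.8], [137.5, 223.9], [135.3, 234.6], [142.8, 230.6]]
0.035 wrist [[262.5, 248.7], [298.7, 248.8], [263.0, 293.3], [297.8, 293.4]]
0.04 side [[231.9, 293.1], [232.1, 285.9], [244.5, 292.4], [244.5, 285.2]]
0.04 scene [[129.4, 226.2], [136.9, 222.3], [134.7, 233.0], [142.2, 229.0]]
0.04 wrist [[262.0, 253.2], [299.4, 253.3], [262.5, 299.0], [298.4, 299.1]]
0.045 side [[231.7, 291.3], [231.8, 284.1], [244.3, 290.6], [244.3, 283.4]]
0.045 scene [[128.8, 224.5], [136.3, 220.6], [134.0, 231.4], [141.6, 227.4]]
0.045 wrist [[261.4, 258.0], [300.0, 258.2], [262.0, 305.0], [299.0, 305.1]]
0.05 side [[231.4, 289.4], [231.6, 282.3], [244.1, 288.7], [244.1, 281.6]]
0.05 scene [[128.2, 222.9], [135.7, 218.9], [133.4, 229.7], [141.1, 225.7]]
0.05 wrist [[260.8, 263.2], [300.7, 263.3], [261.4, 311.4], [299.7, 311.5]]
```

View pics/w6c.png

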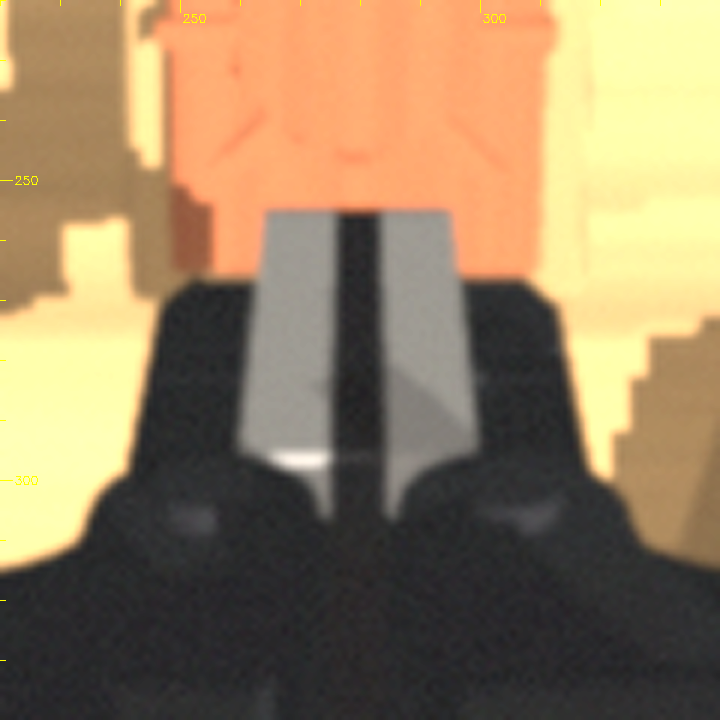

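View pics/d6d.png

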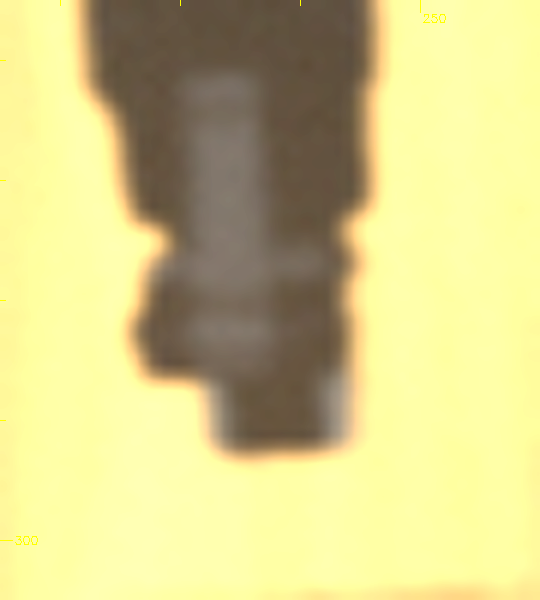

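View pics/s6d.png

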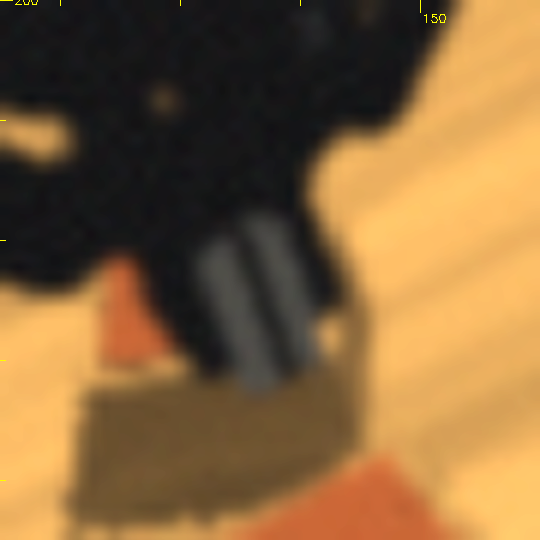

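The shut fingertips show about 40 mm above the reported TCP, and all three cameras agree. That explains why the jaws closed above the block. I'll open them and go down again in small steps while watching the force.

Call:
play_rows(commands="1 0 0 0 0; 1 0 0 0 0; 1 0 0 0 0; 1 0 0 0 0; 1 1 -2 -20 0; 1 1 -2 -40 0; 1 1 -2 -55 0; 1 1 -2 -65 0; 1 1 -2 -75 0; 1 1 -2 -75 0")

```text
time: 5.07
ee_pos: [0.4676, -0.2895, -0.0003]
tcp_rot: [179.9, -0.1, -179.8]
wrist_force: [0.1, 0.0, -0.7]
opening: 0.0853
```

```bash
python3 - <<'E'
from h import *
o=get_obs(); print(o["time"],o["ee_pos"],o["opening"],o["wrist_force"])
for n in ("wrist","side"):
    cv2.imwrite(f"pics/{n}7.png",camera(n)[:,:,::-1])
crop("pics/side7.png","pics/d7c.png",170,220,310,350,5)
E
```

```text
5.0667 [ 4.67594310e-01 -2.89503284e-01 -3.00933580e-04] 0.08530238255555048 [ 0.13177779  0.04443648 -0.70625835]
```

View pics/wrist7.png

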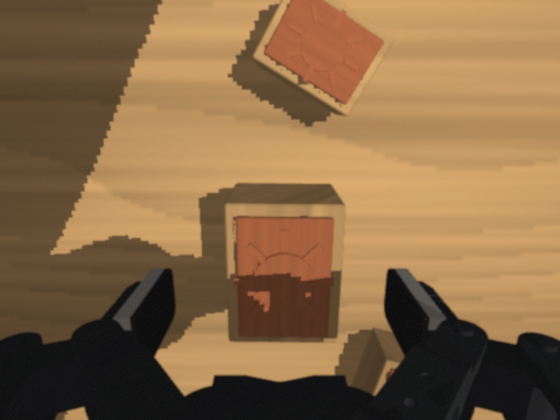

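View pics/d7c.png

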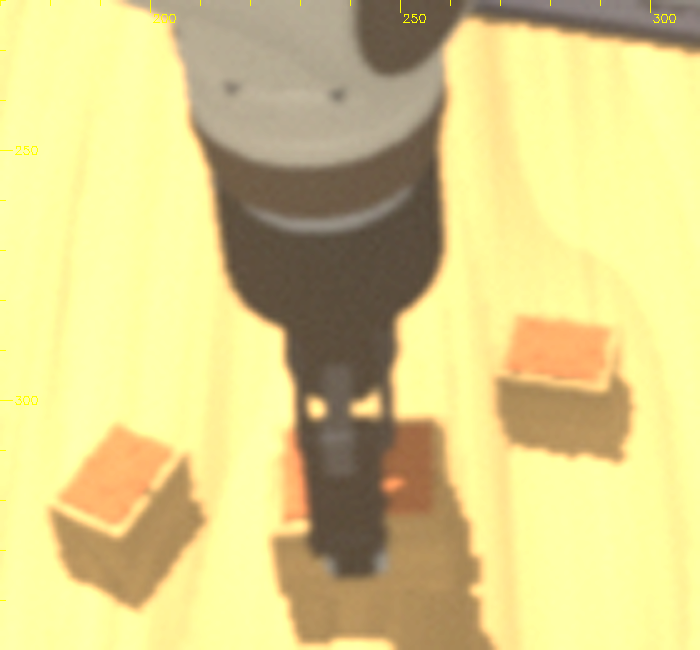

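Call:
play_rows(commands="1 0 0 -10 0; 1 0 0 -20 0; 1 0 0 -30 0; 1 0 0 -30 0; 0.3 0 0 -30 0; 0.3 0 0 -30 0; 0.3 0 0 -30 0; 0.3 0 0 -30 0; 0.3 0 0 -30 0")

```text
time: 5.92
ee_pos: [0.4688, -0.2902, -0.028]
tcp_rot: [-180.0, 0.0, -179.8]
wrist_force: [0.5, -0.2, 1.9]
opening: 0.0496
```

Call:
play_rows(commands="0.3 0 0 15 0; 0.3 0 0 40 0; 0.3 0 0 80 0; 0.3 0 0 120 0; 0.3 -10 20 150 0; 0.3 -22 55 160 -4; 0.3 -34 93 160 -9; 0.3 -46 130 160 -14; 0.3 -56 170 160 -17; 0.3 -56 170 160 -17")

```text
time: 6.75
ee_pos: [0.4106, -0.1151, 0.132]
tcp_rot: [179.9, -0.0, 163.2]
wrist_force: [0.7, -0.1, -2.4]
opening: 0.0488
```

```bash
python3 - <<'E'
from h import *
o=get_obs(); print(o["time"],o["ee_pos"],o["opening"],o["wrist_force"],o["q"].round(1),o["tcp_rot"])
cv2.imwrite(f"pics/w8.png",camera("wrist")[:,:,::-1])
cv2.imwrite(f"pics/d8.png",camera("side")[:,:,::-1])
E
```

```text
6.75 [ 0.41064869 -0.11514326  0.13198986] 0.04884138400518693 [ 0.65621683 -0.06776979 -2.41928852] [-15.7 -12.7 -13.4  89.4   0.1   1.1] [ 1.79904914e+02 -2.85357762e-02  1.63173209e+02]
```

View pics/w8.png

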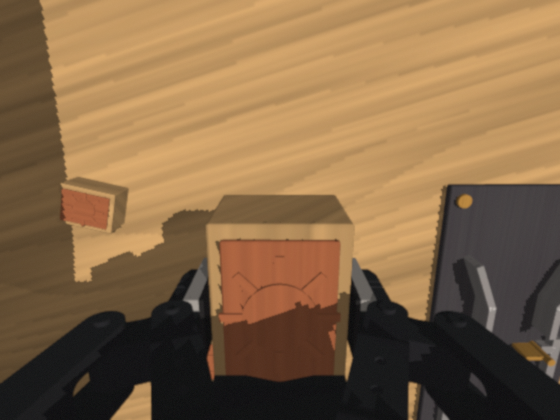

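View pics/d8.png

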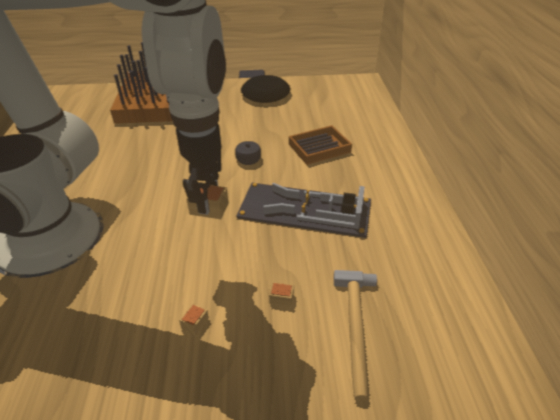

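Call:
play_rows(commands="0.3 35 12 0 0; 0.3 70 25 0 0; 0.3 93 34 0 0; 0.3 93 34 0 0; 0.3 93 34 0 0; 0.3 93 34 0 0")

```text
time: 7.35
ee_pos: [0.5052, -0.0869, 0.1308]
tcp_rot: [-180.0, -0.1, 163.2]
wrist_force: [0.6, 0.3, -1.8]
opening: 0.0491
```

```bash
python3 - <<'E'
from h import *
o=get_obs(); print(o["time"],o["ee_pos"],o["opening"],o["wrist_force"],o["q"].round(1),o["tcp_rot"])
cv2.imwrite(f"pics/w9.png",camera("wrist")[:,:,::-1])
crop("pics/w9.png","pics/w9c.png",340,60,560,360,2)
E
```

```text
7.35 [ 0.50516165 -0.08685239  0.13083385] 0.049140380790120196 [ 0.61608673  0.33525171 -1.84489893] [-9.7 -0.9 -2.8 88.2 -0.   7.1] [-1.79972236e+02 -8.29892112e-02  1.63154602e+02]
```

View pics/w9.png

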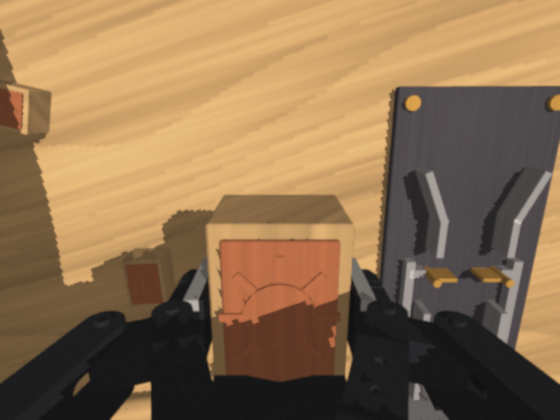

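```bash
python3 - <<'E'
from h import *
crop("pics/w9.png","pics/w9c.png",375,160,560,345,4)
crop("pics/w9.png","pics/w9d.png",375,75,560,175,4)
E
```

```text
(no output)
```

View pics/w9c.png

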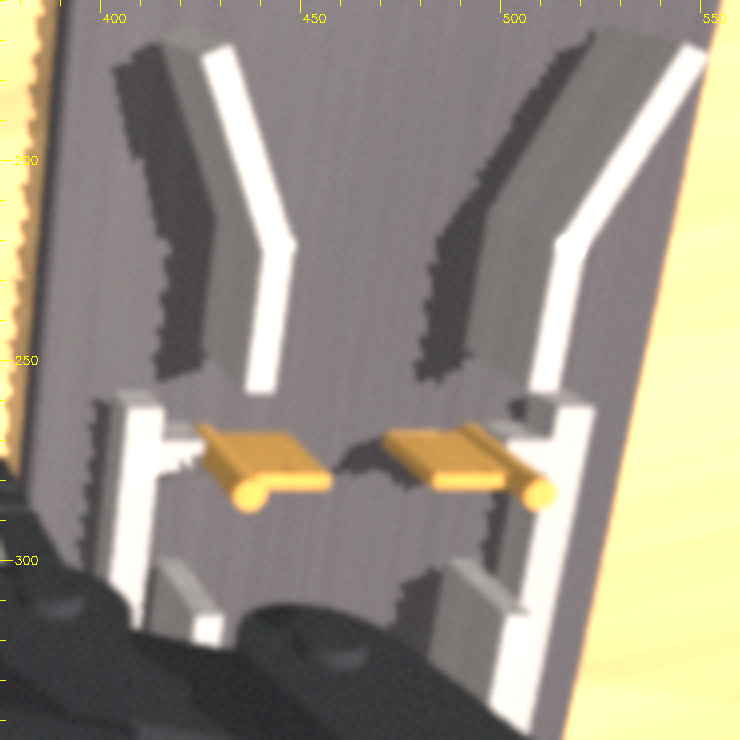

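View pics/w9d.png

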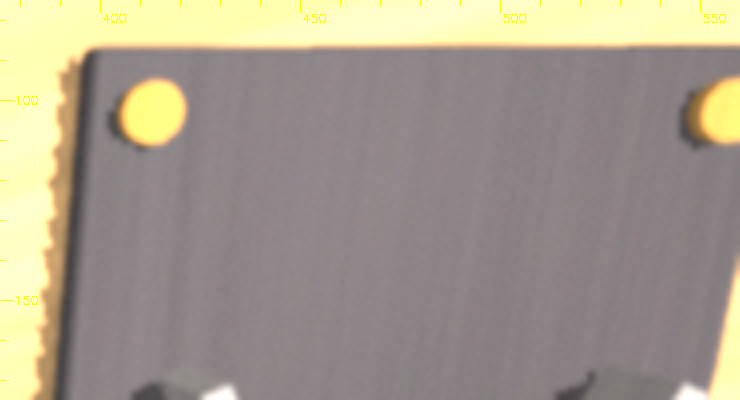

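```bash
python3 - <<'E'
from h import *
o=get_obs()
W=lambda x,y,z: ray("wrist",375+x/4,160+y/4,z,o)
rb,re,lb,le=W(294,240,.034),W(275,392,.034),W(555,240,.034),W(529,390,.034)
rl,ll=W(235,47,.034),W(682,47,.034)
print("gap",np.linalg.norm(rb-lb),np.linalg.norm(re-le),"lead",np.linalg.norm(rl-ll))
s=(rb+lb)/2;e=(re+le)/2;l=(rl+ll)/2
print("start",s,"end",e,"len",np.linalg.norm(e-s),"lead mid",l,np.linalg.norm(s-l))
for a,b in ((rb,re),(lb,le),(s,e),(l,e)): print("yaw",np.degrees(np.arctan2(b[1]-a[1],b[0]-a[0])))
d=lb-rb; print("yaw from cross",np.degrees(np.arctan2(-d[0],d[1])))
n1=ray("wrist",398.75,87,.01,o); n2=ray("wrist",560,86.5,.01,o); d=n2-n1; print("near edge yaw",np.degrees(np.arctan2(-d[0],d[1])),n1)
yaw=np.radians(-16.9); X=np.array([np.cos(yaw),np.sin(yaw),0]);Y=np.array([-X[1],X[0],0])
O=s+50e-3*X; O[2]=0; print("origin",O)
loc=lambda p:((p-O)@X*1e3,(p-O)@Y*1e3)
print("near corner",loc(n1)); 
for n,p in (("re",re),("le",le),("rl",rl),("ll",ll)): print(n,loc(p))
for z in (.033,.036,.04): print("pins",z,loc(W(250,495,z)),loc(W(540,493,z)))
print("leaf tops",loc(W(330,490,.033)),loc(W(433,490,.033)),loc(W(262,490,.033)),loc(W(330,474,.033)))
# grasped block: top rim corners in image
print("tcp loc",loc(o["ee_pos"]))
for z in (.19,.2,.21): print(z,[tuple(np.round(loc(ray("wrist",u,v,z,o)),1)) for u,v in ((209,224),(352,224))])
E
```

```text
gap 0.053527971853910034 0.05369670138787906 lead 0.08816745888335255
start [0.57062629 0.06550487 0.034     ] end [0.6029404  0.05628562 0.034     ] len 0.03360351119959943 lead mid [0.53243707 0.0774652  0.034     ] 0.04001832211260017
yaw -16.071025535957233
yaw -15.77397644760819
yaw -15.923519433156903
yaw -16.72055159287019
yaw from cross -16.850807903439904
near edge yaw -16.696571418281 [0.45041233 0.02914697 0.01      ]
origin [0.61846697 0.05096976 0.        ]
near corner (np.float64(-154.45302414390505), np.float64(-69.73420128063685))
re (np.float64(-16.146517058557446), np.float64(-26.274470875749095))
le (np.float64(-16.656220683235535), np.float64(27.41981133524655))
rl (np.float64(-89.98320593975582), np.float64(-43.74160830088401))
ll (np.float64(-90.0505136194979), np.float64(44.42582489087851))
pins 0.033 (np.float64(8.584567695562493), np.float64(-28.056948413613856)) (np.float64(8.040066667637504), np.float64(34.854619862601595))
pins 0.036 (np.float64(6.987424303460818), np.float64(-29.534079382377286)) (np.float64(6.4487725171639525), np.float64(32.70166838077223))
pins 0.04 (np.float64(4.857899780658517), np.float64(-31.503587340728544)) (np.float64(4.327046983199201), np.float64(29.8310664049998))
leaf tops (np.float64(7.363552445748822), np.float64(-10.845091804013428)) (np.float64(7.34134196955396), np.float64(11.506458414522818)) (np.float64(7.378216962081179), np.float64(-25.602752574485734)) (np.float64(3.529237842557858), np.float64(-11.383667447000546))
tcp loc (np.float64(-68.54861607088272), np.float64(-164.91623534195617))
0.19 [(np.float64(-98.9), np.float64(-191.0)), (np.float64(-98.9), np.float64(-139.3))]
0.2 [(np.float64(-102.3), np.float64(-189.0)), (np.float64(-102.3), np.float64(-141.4))]
0.21 [(np.float64(-105.6), np.float64(-186.9)), (np.float64(-105.7), np.float64(-143.6))]
```

Call:
play_rows(commands="0.3 0 40 0 0; 0.3 0 80 0 0; 0.3 0 120 0 0; 0.3 0 155 0 0; 0.3 0 172 -20 0; 0.3 0 172 -60 0; 0.3 0 172 -100 0; 0.3 0 172 -125 0; 0.3 0 172 -135 0; 0.3 0 172 -140 0")

```text
time: 8.23
ee_pos: [0.5042, 0.0851, -0.0097]
tcp_rot: [-179.9, -0.1, 163.1]
wrist_force: [0.0, -0.3, -1.7]
opening: 0.0492
```

```bash
python3 - <<'E'
from h import *
o=get_obs(); print(o["time"],o["ee_pos"],o["opening"],o["wrist_force"],o["q"].round(1),o["tcp_rot"])
cv2.imwrite(f"pics/w10.png",camera("wrist")[:,:,::-1])
cv2.imwrite(f"pics/d10.png",camera("side")[:,:,::-1])
crop("pics/d10.png","pics/d10c.png",220,130,380,250,5)
E
```

```text
8.2333 [ 0.50420663  0.08511395 -0.00973225] 0.04922099760954775 [ 0.01405371 -0.3310367  -1.67800468] [  9.6   0.9 -16.6  72.6  -0.   26.5] [-1.79938551e+02 -1.11979780e-01  1.63131103e+02]
```

View pics/w10.png

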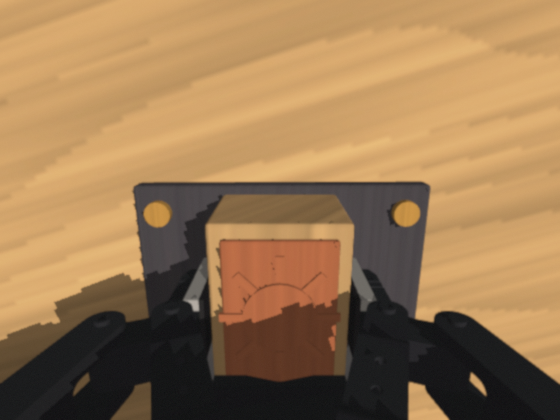

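View pics/d10c.png

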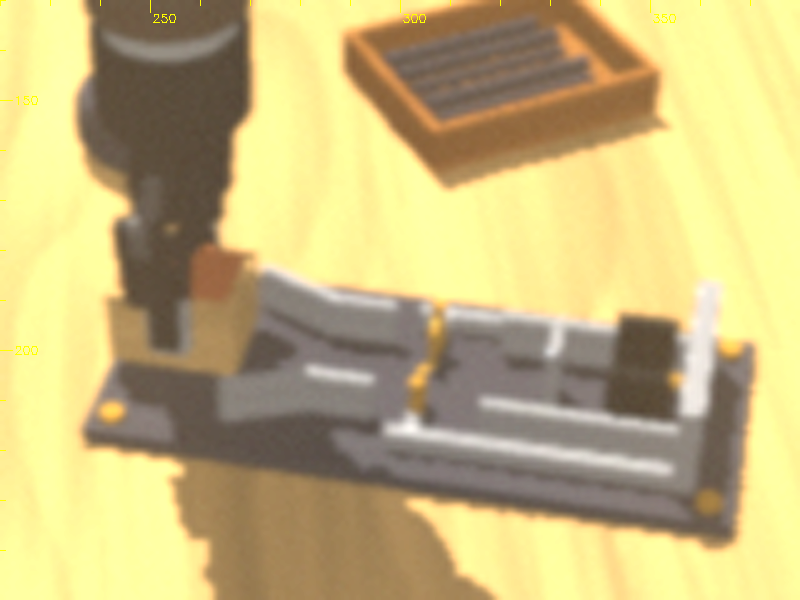

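Call:
play_rows(commands="0.3 0 0 -4 0; 0.3 0 0 -7 0; 0.3 0 0 -8 0; 0.3 0 0 -8 0")

```text
time: 8.67
ee_pos: [0.5057, 0.086, -0.0161]
tcp_rot: [180.0, 0.0, 163.2]
wrist_force: [-0.4, 0.1, -2.7]
opening: 0.0494
```

Call:
play_rows(commands="0.3 0 0 -1 0; 0.3 0 0 -2 0; 0.3 0 0 -2 0")

```text
time: 8.92
ee_pos: [0.5059, 0.0861, -0.018]
tcp_rot: [180.0, 0.1, 163.2]
wrist_force: [-0.5, -0.8, 1.8]
opening: 0.0496
```

Call:
play_rows(commands="0.3 0 0 0 0; 1 0 0 0 0; 1 0 0 0 0; 1 0 0 0 0; 1 0 0 0 0; 1 0 0 20 0; 1 0 0 50 0; 1 0 0 80 0; 1 0 0 80 0")

```text
time: 9.67
ee_pos: [0.5081, 0.0865, 0.0673]
tcp_rot: [179.8, 0.4, 163.2]
wrist_force: [0.5, -0.3, 0.2]
opening: 0.0854
```

```bash
python3 - <<'E'
from h import *
o=get_obs(); print(o["time"],o["ee_pos"],o["opening"],o["wrist_force"],o["q"].round(1),o["tcp_rot"])
cv2.imwrite(f"pics/w11.png",camera("wrist")[:,:,::-1])
E
```

```text
9.6667 [0.50808197 0.08645785 0.06732141] 0.08535051306596336 [ 0.4658979  -0.34237367  0.18686584] [ 9.7 -0.9 -9.8 80.7  0.  26.5] [179.80380262   0.39318245 163.17959096]
```

View pics/w11.png

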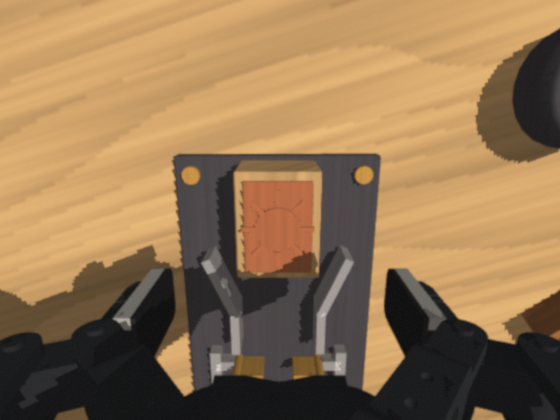

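Call:
play_rows(commands="0.15 -30 9 0 0; 0.15 -62 19 0 0; 0.15 -64 19 -30 0; 0.15 -64 19 -60 0; 0.15 -64 19 -80 0; 0.15 -64 19 -92 0; 0.15 -64 19 -92 0; 0.15 -64 19 -92 0; 0.15 -64 19 -92 0")

```text
time: 10.47
ee_pos: [0.4422, 0.1051, -0.0294]
tcp_rot: [180.0, 0.1, 163.2]
wrist_force: [0.2, 0.2, 0.0]
opening: 0.0126
```

```bash
python3 - <<'E'
from h import *
o=get_obs(); print(o["time"],o["ee_pos"],o["opening"],o["wrist_force"],o["q"].round(1),o["tcp_rot"])
cv2.imwrite(f"pics/w12.png",camera("wrist")[:,:,::-1])
cv2.imwrite(f"pics/d12.png",camera("side")[:,:,::-1])
crop("pics/d12.png","pics/d12c.png",200,130,320,240,6)
E
```

```text
10.4667 [ 0.44223059  0.10511523 -0.02941033] 0.012611998704258871 [0.23397519 0.19666451 0.0387416 ] [ 13.4  -6.5 -25.9  70.5  -0.   30.2] [1.79963992e+02 6.59948532e-02 1.63173795e+02]
```

View pics/d12c.png

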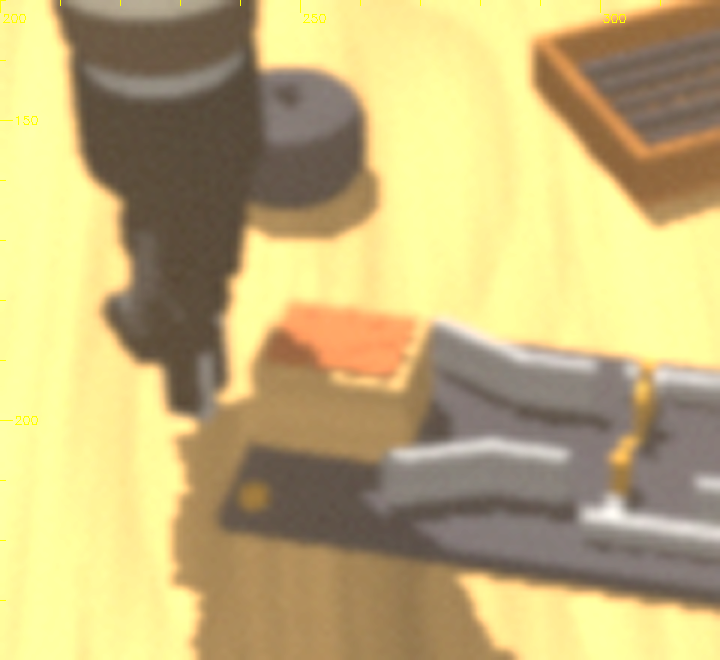

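View pics/w12.png

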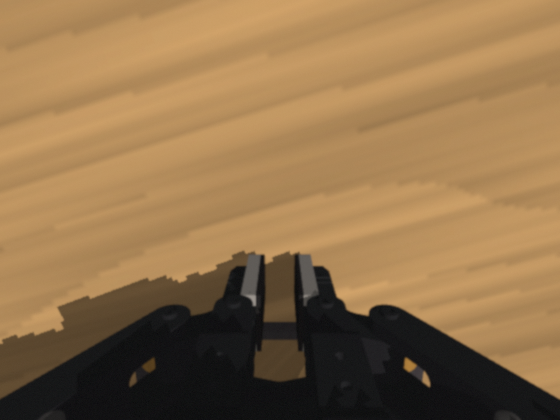

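Call:
play_rows(commands="0.15 0 0 -4 0; 0.15 0 0 -6 0; 0.15 0 0 -8 0; 0.15 0 0 -8 0; 0.15 0 0 -8 0")

```text
time: 10.98
ee_pos: [0.4415, 0.105, -0.0384]
tcp_rot: [180.0, 0.0, 163.2]
wrist_force: [-0.4, -0.6, 1.0]
opening: 0.0127
```

Call:
play_rows(commands="0.15 0 0 -1 0; 0.15 0 0 -2 0; 0.15 0 0 -2 0; 0.15 0 0 -2 0")

```text
time: 11.32
ee_pos: [0.4416, 0.1051, -0.0385]
tcp_rot: [180.0, 0.0, 163.2]
wrist_force: [-9.4, -2.1, 21.9]
opening: 0.0128
```

Call:
play_rows(commands="0.15 0 0 -1 0; 0.15 0 0 -1 0; 0.15 0 0 -1 0")

```text
time: 11.57
ee_pos: [0.4417, 0.1051, -0.0386]
tcp_rot: [180.0, 0.1, 163.2]
wrist_force: [-13.9, -3.7, 32.0]
opening: 0.0129
```

The fingertips touch the bench at a reported TCP z of -38.5 mm, so the offset is confirmed. I'll rise until the tips are about 40 mm above the bench and come up behind the block.

Call:
play_rows(commands="0.15 0 0 20 0; 0.15 0 0 43 0; 0.15 0 0 43 0; 0.15 4.8 -1.5 43 0; 0.15 9.6 -2.9 43 0; 0.15 14.4 -4.4 43 0; 0.15 19.1 -5.8 43 0; 0.15 23.9 -7.2 43 0; 0.15 28.7 -8.7 43 0; 0.15 28.7 -8.7 43 0")

```text
time: 12.4
ee_pos: [0.4708, 0.096, 0.0011]
tcp_rot: [-180.0, -0.0, 163.2]
wrist_force: [0.5, 1.1, -0.3]
opening: 0.0126
```

```bash
python3 - <<'E'
from h import *
o=get_obs(); print(o["time"],o["ee_pos"],o["opening"],o["wrist_force"],o["tcp_rot"])
cv2.imwrite(f"pics/d13.png",camera("side")[:,:,::-1])
crop("pics/d13.png","pics/d13c.png",200,130,320,240,6)
E
```

```text
12.4 [0.47081471 0.09597402 0.00106314] 0.012614815438782394 [ 0.45322537  1.07427148 -0.28235734] [-1.79982622e+02 -1.55176679e-02  1.63158946e+02]
```

View pics/d13c.png

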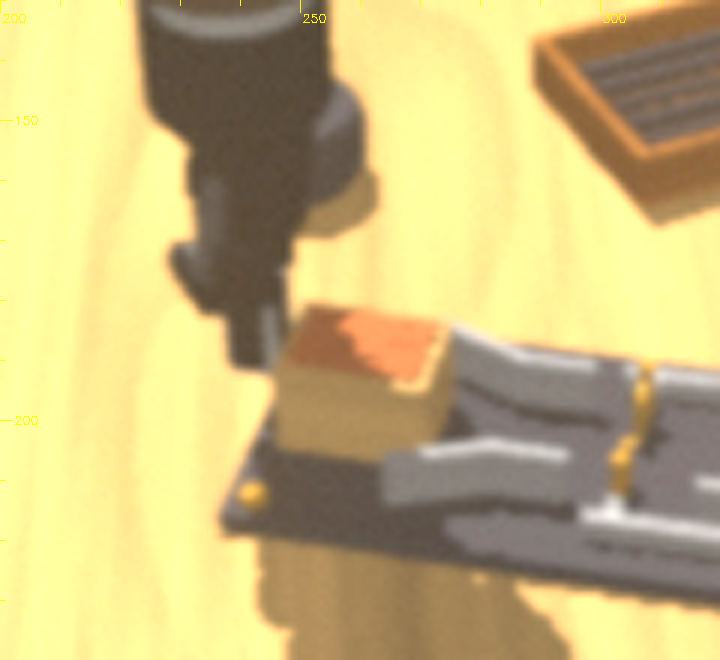

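Call:
play_rows(commands="0.15 4.8 -1.4 0 0; 0.15 9.6 -2.9 0 0; 0.15 14.4 -4.3 0 0; 0.15 19.1 -5.8 0 0; 0.15 23.9 -7.2 0 0; 0.15 28.7 -8.7 0 0; 0.15 33.5 -10.1 0 0; 0.15 38.3 -11.6 0 0; 0.15 43.1 -13 0 0; 0.15 47.9 -14.5 0 0")

```text
time: 13.28
ee_pos: [0.5185, 0.0816, 0.0015]
tcp_rot: [180.0, -0.0, 163.2]
wrist_force: [-0.4, -0.1, 0.9]
opening: 0.0128
```

```bash
cat >> h.py <<'E'
yaw=np.radians(-16.85); X=np.array([np.cos(yaw),np.sin(yaw),0]);Y=np.array([-X[1],X[0],0]);O=np.array([.6185,.0510,0])
def st():
    o=get_obs(); p=o["ee_pos"]-O; f=o["wrist_force"]
    print("t",o["time"],"loc",(p@X*1e3).round(1),(p@Y*1e3).round(1),"z",p[2].round(4),"F X,Y,z",(f@X).round(1),(f@Y).round(1),f[2].round(1),"yaw",o["tcp_rot"][2].round(2)); return o
E
python3 - <<'E'
from h import *
st()
cv2.imwrite(f"pics/d14.png",camera("side")[:,:,::-1])
crop("pics/d14.png","pics/d14c.png",230,140,370,240,5)
st()
E
```

```text
t 13.2833 loc -104.6 0.3 z 0.0015 F X,Y,z -0.3 -0.2 0.9 yaw 163.18
t 13.3333 loc -103.8 0.4 z 0.0015 F X,Y,z -0.2 0.0 -0.7 yaw 163.17
```

View pics/d14c.png

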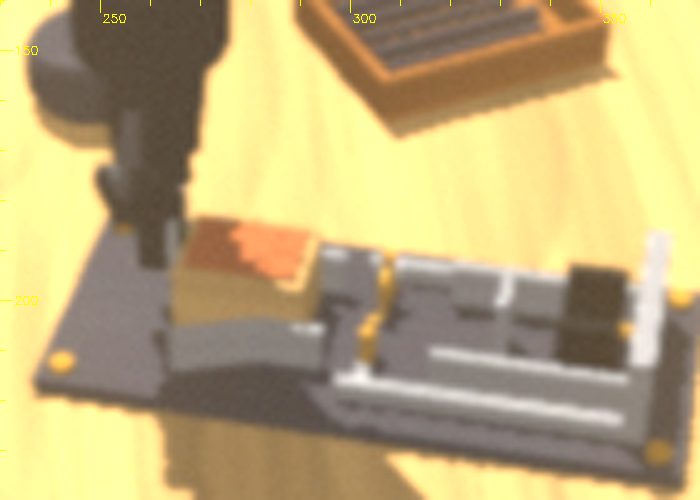

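Call:
play_rows(commands="0.15 3.8 -1.2 0 0; 0.15 7.7 -2.3 0 0; 0.15 11.5 -3.5 0 0; 0.15 15.3 -4.6 0 0; 0.15 19.1 -5.8 0 0; 0.15 23 -7 0 0; 0.15 26.8 -8.1 0 0; 0.15 30.6 -9.3 0 0; 0.15 34.5 -10.4 0 0; 0.15 38.3 -11.6 0 0")

```text
time: 14.17
ee_pos: [0.5561, 0.0702, 0.0014]
tcp_rot: [-180.0, -0.1, 163.2]
wrist_force: [-3.3, 1.3, 1.0]
opening: 0.0128
```

```bash
python3 -c "from h import *; st()"
```

```text
t 14.1667 loc -65.2 0.3 z 0.0014 F X,Y,z -3.5 0.3 1.0 yaw 163.19
```

Call:
play_rows(commands="0.15 3.8 -1.2 0 0; 0.15 7.7 -2.3 0 0; 0.15 11.5 -3.5 0 0; 0.15 15.3 -4.6 0 0; 0.15 19.1 -5.8 0 0; 0.15 23 -7 0 0; 0.15 26.8 -8.1 0 0; 0.15 30.6 -9.3 0 0; 0.15 34.5 -10.4 0 0; 0.15 38.3 -11.6 0 0")

```text
time: 15.0
ee_pos: [0.595, 0.0585, 0.0015]
tcp_rot: [180.0, 0.0, 163.2]
wrist_force: [-0.6, 1.1, 0.1]
opening: 0.0129
```

```bash
python3 - <<'E'
from h import *
st()
cv2.imwrite(f"pics/d15.png",camera("side")[:,:,::-1])
crop("pics/d15.png","pics/d15c.png",230,140,370,240,5)
cv2.imwrite(f"pics/s15.png",camera("scene")[:,:,::-1])
crop("pics/s15.png","pics/s15c.png",240,130,390,300,4)
E
```

```text
t 15.0 loc -24.6 0.4 z 0.0015 F X,Y,z -0.9 0.8 0.1 yaw 163.19
```

View pics/d15c.png

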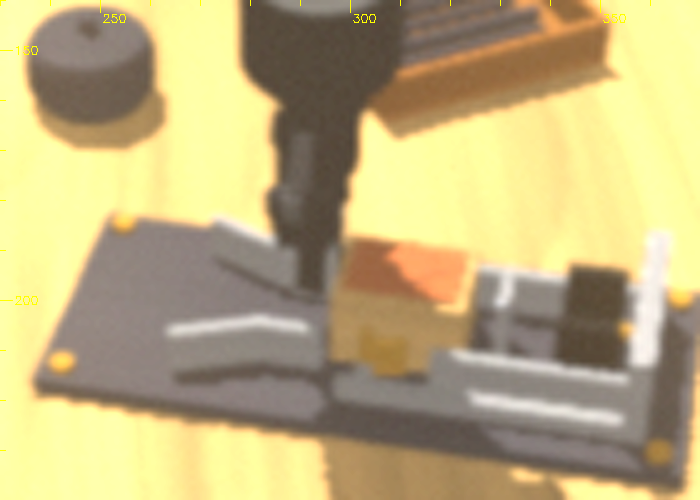

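View pics/s15c.png

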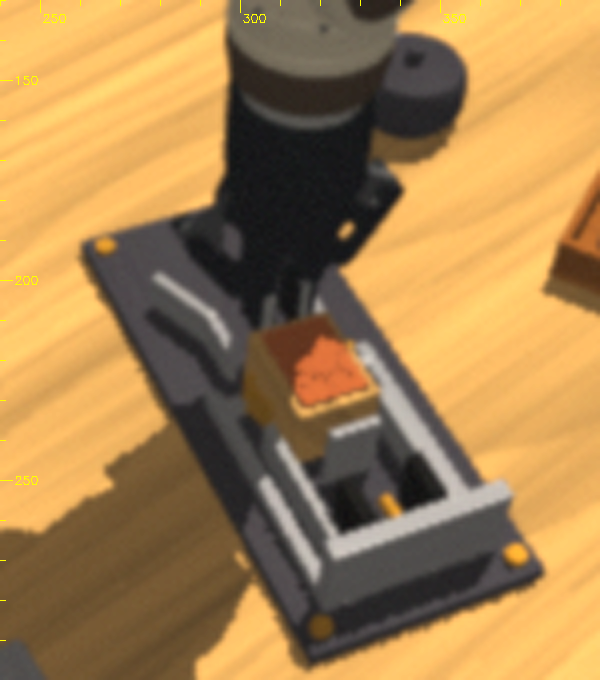

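Call:
play_rows(commands="0.15 3.8 -1.2 0 0; 0.15 7.7 -2.3 0 0; 0.15 11.5 -3.5 0 0; 0.15 15.3 -4.6 0 0; 0.15 19.1 -5.8 0 0; 0.15 23 -7 0 0; 0.15 26.8 -8.1 0 0; 0.15 30.6 -9.3 0 0; 0.15 34.5 -10.4 0 0; 0.15 34.5 -10.4 0 0")

```text
time: 15.93
ee_pos: [0.6299, 0.048, 0.0014]
tcp_rot: [180.0, 0.0, 163.2]
wrist_force: [-1.6, 0.4, 0.9]
opening: 0.0127
```

```bash
python3 -c "from h import *; st()"
```

```text
t 15.9333 loc 11.7 0.4 z 0.0014 F X,Y,z -1.7 -0.0 0.9 yaw 163.17
```

Call:
play_rows(commands="0.15 1 -0.3 0 0; 0.15 1.9 -0.6 0 0; 0.15 2.9 -0.9 0 0; 0.15 3.8 -1.2 0 0; 0.15 3.8 -1.2 0 0")

```text
time: 16.35
ee_pos: [0.633, 0.047, 0.0014]
tcp_rot: [180.0, 0.0, 163.2]
wrist_force: [-2.2, 1.3, 0.5]
opening: 0.0127
```

```bash
python3 -c "from h import *; st()"
```

```text
t 16.35 loc 15.1 0.3 z 0.0014 F X,Y,z -2.5 0.6 0.5 yaw 163.18
```

Call:
play_rows(commands="0.15 1 -0.3 0 0; 0.15 1.9 -0.6 0 0; 0.15 1.9 -0.6 0 0; 0.15 1.9 -0.6 0 0")

```text
time: 16.68
ee_pos: [0.6349, 0.0464, 0.0015]
tcp_rot: [180.0, 0.0, 163.2]
wrist_force: [-2.5, 1.4, 0.7]
opening: 0.0132
```

```bash
python3 -c "from h import *; st()"
```

```text
t 16.6833 loc 17.1 0.3 z 0.0015 F X,Y,z -2.8 0.6 0.7 yaw 163.18
```

Call:
play_rows(commands="0.15 1 -0.3 0 0; 0.15 1.9 -0.6 0 0; 0.15 1.9 -0.6 0 0; 0.15 1.9 -0.6 0 0")

```text
time: 17.02
ee_pos: [0.6369, 0.0458, 0.0015]
tcp_rot: [180.0, 0.0, 163.2]
wrist_force: [-2.4, 1.3, 0.5]
opening: 0.0127
```

```bash
python3 -c "from h import *; st()"
```

```text
t 17.0167 loc 19.1 0.3 z 0.0015 F X,Y,z -2.7 0.6 0.5 yaw 163.18
```

Call:
play_rows(commands="0.15 1 -0.3 0 0; 0.15 1 -0.3 0 0; 0.15 1 -0.3 0 0")

```text
time: 17.27
ee_pos: [0.6374, 0.0457, 0.0014]
tcp_rot: [180.0, -0.0, 163.2]
wrist_force: [-5.2, 1.7, 0.8]
opening: 0.0131
```

```bash
python3 - <<'E'
from h import *
st()
cv2.imwrite(f"pics/d16.png",camera("side")[:,:,::-1])
crop("pics/d16.png","pics/d16c.png",260,150,370,240,6)
cv2.imwrite(f"pics/s16.png",camera("scene")[:,:,::-1])
crop("pics/s16.png","pics/s16c.png",270,190,380,300,5)
E
```

```text
t 17.2667 loc 19.6 0.4 z 0.0014 F X,Y,z -5.4 0.1 0.8 yaw 163.19
```

View pics/d16c.png

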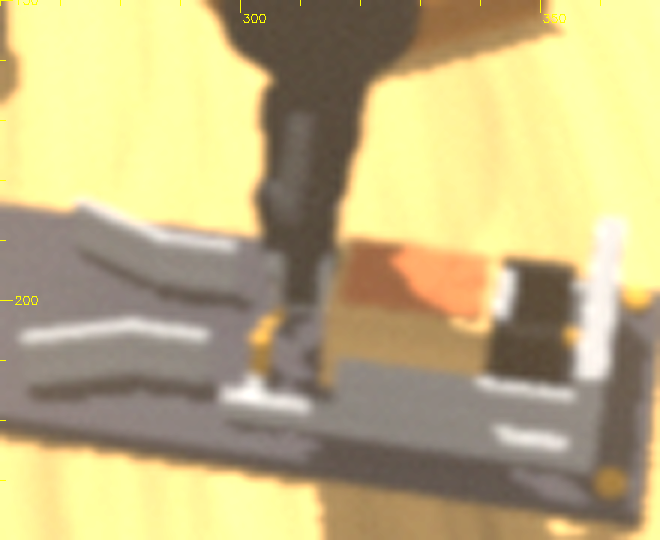

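View pics/s16c.png

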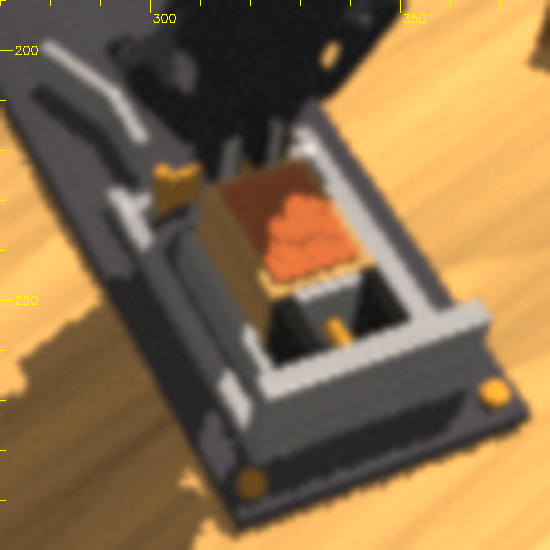

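Call:
play_rows(commands="0.15 1 -0.3 0 0; 0.15 1.9 -0.6 0 0; 0.15 1.9 -0.6 0 0; 0.15 1.9 -0.6 0 0")

```text
time: 17.7
ee_pos: [0.6383, 0.0454, 0.0014]
tcp_rot: [-180.0, -0.2, 163.2]
wrist_force: [-10.4, 3.3, 3.3]
opening: 0.0125
```

```bash
python3 -c "from h import *; st()"
```

```text
t 17.7 loc 20.5 0.3 z 0.0014 F X,Y,z -10.9 0.2 3.3 yaw 163.21
```

Call:
play_rows(commands="0.15 1 -0.3 0 0; 0.15 2.3 -0.7 0 0; 0.15 2.3 -0.7 0 0; 0.15 2.3 -0.7 0 0; 0.15 2.3 -0.7 0 0; 0.15 2.3 -0.7 0 0")

```text
time: 18.2
ee_pos: [0.6393, 0.045, 0.0013]
tcp_rot: [-180.0, -0.3, 163.2]
wrist_force: [-15.9, 4.1, 6.8]
opening: 0.0127
```

```bash
python3 -c "from h import *; st()"
```

```text
t 18.2 loc 21.6 0.3 z 0.0013 F X,Y,z -16.4 -0.7 6.8 yaw 163.22
```

Call:
play_rows(commands="0.15 0.5 -0.1 0 0; 0.15 0.5 -0.1 0 0; 0.15 0.5 -0.1 0 0; 0.15 0.5 -0.1 0 0; 0.15 0.5 -0.1 0 0; 0.15 0.5 -0.1 0 0; 0.15 0.5 -0.1 0 0; 0.15 0.5 -0.1 0 0; 0.15 0.5 -0.1 0 0; 0.15 0.5 -0.1 0 0")

```text
time: 19.03
ee_pos: [0.6393, 0.045, 0.0013]
tcp_rot: [-180.0, -0.3, 163.2]
wrist_force: [-19.0, 4.7, 7.6]
opening: 0.013
```

```bash
python3 - <<'E'
from h import *
st()
cv2.imwrite(f"pics/d17.png",camera("side")[:,:,::-1])
crop("pics/d17.png","pics/d17c.png",260,150,370,240,6)
cv2.imwrite(f"pics/s17.png",camera("scene")[:,:,::-1])
crop("pics/s17.png","pics/s17c.png",270,190,380,300,5)
E
```

```text
t 19.0333 loc 21.7 0.3 z 0.0013 F X,Y,z -19.6 -1.0 7.6 yaw 163.23
```

View pics/d17c.png

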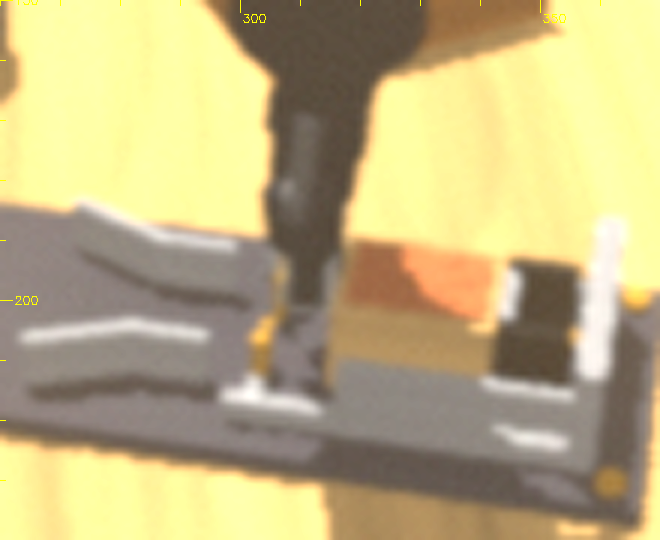

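Call:
play_rows(commands="0.15 -1.9 0.6 0 0; 0.15 -3.8 1.2 0 0; 0.15 -6.7 2 0 0; 0.15 -9.6 2.9 0 0; 0.15 -12.4 3.8 0 0; 0.15 -15.3 4.6 0 0; 0.15 -18.2 5.5 0 0; 0.15 -21 6.4 0 0; 0.15 -23.9 7.2 0 0; 0.15 -26.8 8.1 0 0")

```text
time: 19.97
ee_pos: [0.6155, 0.0522, 0.0015]
tcp_rot: [-180.0, 0.0, 163.2]
wrist_force: [-1.2, 0.1, 0.1]
opening: 0.0129
```

```bash
python3 -c "from h import *; st()"
```

```text
t 19.9667 loc -3.3 0.3 z 0.0015 F X,Y,z -1.1 -0.2 0.1 yaw 163.18
```

Call:
play_rows(commands="0.15 -6 1.8 0 0; 0.15 -12 3.6 0 0; 0.15 -19.1 5.8 0 0; 0.15 -25 7.6 0 0; 0.15 -30 9 20 0; 0.15 -45 14 50 0; 0.15 -75 23 80 0; 0.15 -105 32 100 0; 0.15 -105 32 100 0; 0.15 -105 32 100 0")

```text
time: 20.8
ee_pos: [0.5106, 0.0849, 0.1037]
tcp_rot: [179.9, 0.2, 163.3]
wrist_force: [0.5, -0.1, -0.5]
opening: 0.0128
```

```bash
python3 - <<'E'
from h import *
st()
cv2.imwrite(f"pics/d18.png",camera("side")[:,:,::-1])
crop("pics/d18.png","pics/d18c.png",230,150,380,240,5)
cv2.imwrite(f"pics/s18.png",camera("scene")[:,:,::-1])
crop("pics/s18.png","pics/s18c.png",270,190,380,300,5)
cv2.imwrite(f"pics/w18.png",camera("wrist")[:,:,::-1])
E
```

```text
t 20.8 loc -113.1 1.1 z 0.1037 F X,Y,z 0.5 0.1 -0.5 yaw 163.25
```

View pics/d18c.png

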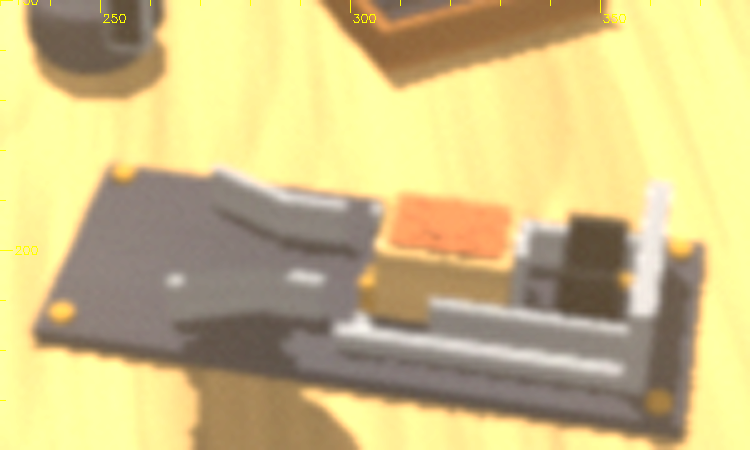

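View pics/s18c.png

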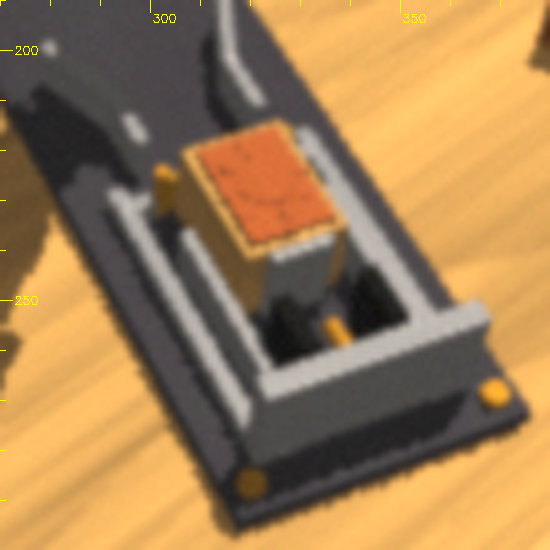

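View pics/w18.png

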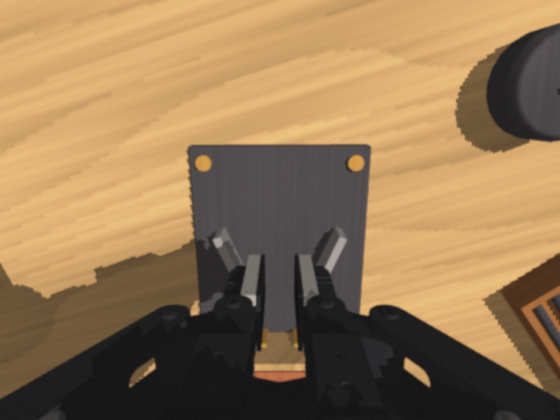

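Call:
play_rows(commands="0.15 0 -40 0 0; 0.15 0 -80 0 0; 0.15 0 -120 0 0; 0.15 0 -150 10 0; 0.15 0 -160 20 0; 0.15 0 -160 20 0; 0.15 0 -160 20 0")

```text
time: 21.53
ee_pos: [0.5109, -0.0763, 0.1208]
tcp_rot: [180.0, -0.0, 163.1]
wrist_force: [-0.5, 0.3, 0.3]
opening: 0.0127
```

```bash
python3 - <<'E'
from h import *
st()
cv2.imwrite(f"pics/w19.png",camera("wrist")[:,:,::-1])
cv2.imwrite(f"pics/s19.png",camera("scene")[:,:,::-1])
crop("pics/w19.png","pics/w19c.png",370,160,560,345,4)
E
```

```text
t 21.5333 loc -66.1 -153.0 z 0.1208 F X,Y,z -0.6 0.1 0.3 yaw 163.08
```

View pics/w19c.png

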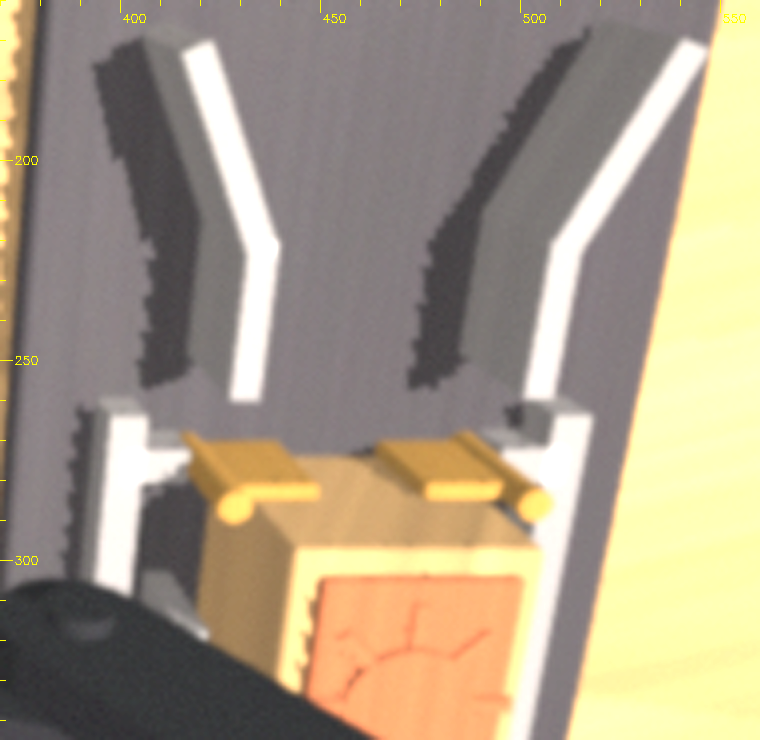

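View pics/s19.png

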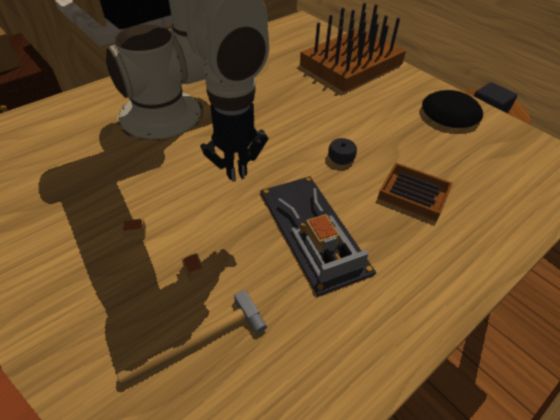

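The wrist view shows both brass flaps shut straight across, at (435,280) and (490,280). The block stands behind them with its plaque up. The scene view shows the pot, hammer and trays where they were, and the robot is clear of everything.

```bash
python3 -c "
from workcell import job_done
print(job_done())"
```

```text
the job is handed in; nothing more can be done
None
```

The block is standing in the holder, plaque up, with both flaps shut behind it. I handed the job in at about 21.5 s.

- **What I did:** I gripped the 66 x 50 mm block across its width and set it on the apron. I then pushed it from behind, with the fingertips about 40 mm above the bench, through the guides and flaps onto the buffers.
- **Push force:** the measured push along the holder was 16.4 N, rising to 19.6 N over a hold of about 1 s. I saw nothing higher, but I only read the force at the end of each move.
- **Last checks:** the last wrist picture shows both flaps straight across with the block behind them. The scene picture shows the pot, hammer, trays and look-alike blocks where they started.
- **First grasp missed:** the jaws first closed above the block without touching it. The real fingertips sit about 40 mm above the reported TCP; the cameras showed this and a touch on the bench confirmed it, and I worked with that offset from then on.
- **Harder contact than meant:** that touch on the bench reached about 32 N upwards (about 35 N in all), more than I intended but under the 40 N limit.
- **Downward force:** during the final push the fingers also bore down on the block with about 7 N. The buffers therefore probably felt a little less than the measured push.

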